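Load the round cooling tray with closed sample cans

TASK

Gather the four closed sample cans (those with lids) that stand on the open worktop on either side of the round cooling tray onto it, each upright and centred on its own rubber pad: first the tall one on the middle pad, then one short can on each of the three pads round it. The two open cans without lids are empty and do not belong: leave them standing where they are, and ignore the two cans far back on the left beside the oven.

Things in the scene. Friction and masses are not known exactly. Their poses are not given: they have to be found in the camera images.
- tray: round steel tray, fixed, 212 mm across, rim 13 mm high, with four round dark grey rubber pads 64 mm across, tops 8 mm above the worktop: one in the middle, three round it at 66 mm from the centre. Origin: centre of the tray at worktop height, under the middle pad; z up, x towards pad_a. Cans on the middle and an outer pad stand 11 mm apart: grip outer cans along the tray's tangent, not its radius
- pad_a (a point): one of the three outer pads of the tray: centre of its upper face, 8 mm above the worktop, 66 mm from the tray's centre; seen from above pad_a, pad_b, pad_c lie 120 degrees apart, counter-clockwise, pad_a on the tray's x axis
- pad_b (a point): one of the three outer pads of the tray: centre of its upper face, 8 mm above the worktop, 66 mm from the tray's centre; seen from above pad_a, pad_b, pad_c lie 120 degrees apart, counter-clockwise, pad_a on the tray's x axis
- pad_c (a point): one of the three outer pads of the tray: centre of its upper face, 8 mm above the worktop, 66 mm from the tray's centre; seen from above pad_a, pad_b, pad_c lie 120 degrees apart, counter-clockwise, pad_a on the tray's x axis
- tall_can: the only tall closed can: aluminium, with a whitish press-on lid, 65 mm tall, body 52 mm and lid 55 mm across (lid from 54 mm up to the top). Stands upright on the worktop at the start, weighs about 0.15 kg. Origin: centre of its underside, z up along its axis
- short_can_1: short closed aluminium sample can with a press-on lid: 41 mm tall, foot 52 mm and lid 55 mm across (lid from 30 mm up to the top). Stands upright on the worktop at the start, weighs about 0.11 kg. Origin: centre of its underside, z up along its axis. The three short closed cans are interchangeable.
- short_can_2: short closed aluminium sample can with a press-on lid: 41 mm tall, foot 52 mm and lid 55 mm across (lid from 30 mm up to the top). Stands upright on the worktop at the start, weighs about 0.11 kg. Origin: centre of its underside, z up along its axis. The three short closed cans are interchangeable.
- short_can_3: short closed aluminium sample can with a press-on lid: 41 mm tall, foot 52 mm and lid 55 mm across (lid from 30 mm up to the top). Stands upright on the worktop at the start, weighs about 0.11 kg. Origin: centre of its underside, z up along its axis. The three short closed cans are interchangeable.
- open_short: look-alike: open aluminium can without a lid, hollow and empty, 38 mm tall, 54 mm across the rim, wall 2 mm. Stands on the worktop. Origin: centre of its underside. Stays where it is
- open_tall: look-alike: open aluminium can without a lid, hollow and empty, 60 mm tall, 54 mm across the rim, wall 2 mm. Stands on the worktop. Origin: centre of its underside. Stays where it is
Mind the look-alikes: they are no part of the job. Leave any yellow look-alike of the short_can_1 alone.

How it is judged:
By the outcome, as a careful person would: the job done as asked, in the order asked, and still so for the second after the job is handed in, with the robot touching nothing.
It also fails if it takes over 109 s, if anything falls off the work surface, if the arm or the gripper's body presses on something with over 40 N, if the wrist force passes 120 N, or if a joint passes its speed limit or range.

ROBOT

A 6-joint arm with a two-finger parallel gripper is mounted at the origin on a cart in front of the work surface, level with it; the furniture and walls round the work are solid. World frame = base frame: x ahead of the robot, y to its left, z up, the work surface at z = 0. Lengths are in m, angles in rad, forces in N, time in s.
With the tool pointing down it reaches from about 0.25 to 0.725 m from the base axis. Payload 4 kg.
Tool frame: the origin (TCP) lies midway between the tips of the shut fingers; the grasp point (between the pads) lies bot.pinch_z behind it (bot.pinch_z is the distance from the TCP to the grasp point, in m); z points along the fingers, y is the direction in which the jaws open and shut (so a half turn about z gives the same grasp; the last joint's range is limited). The gripper opens to 85 mm and grips with 20 to 120 N. Pads are 22 mm wide; open, the fingers measure 114 mm over their backs; the gripper's body (76 mm by 85 mm) begins 54 mm behind the grasp point. The pads swing forward as they close: fully open they stand 13 mm farther back than shut.
Start: joints at [1.128, 0.241, 0.005, 1.335, 0, 1.571], TCP at [0.214, 0.452, 0.2] pointing down, gripper open.
Joint ranges: [-2.72, 2.72], [-1.05, 1.87], [-1.09, 1.28], [-1.99, 2.15], [-1.42, 1.44], [-3.14, 3.14]. Speed limits (rad/s): [2.79, 2.79, 3.14, 3.14, 3.14, 3.14].

INTERFACE

Orientations are given as a unit quaternion [x, y, z, w].
In Python, from workcell import bot gives the robot as it stands. The module is installed in compiled form; this text tells all that it offers.
- The arm moves only by the tool move_arm, never from a script. Its argument "series" is a list that holds one entry, the list of rows, each a list of 7 numbers: the shift along the world's x, y, z in cm, then the turn, a rotation vector about the world's x, y, z in degrees, then the opening, from 0 (shut) to 1 (fully open). A call has exactly 5 rows; each row shifts and turns the pose as measured when the row begins; what a row does not reach is not made up. A row lasts 1/10 s, in which the tool goes at most 50 mm and 8.59 degrees, less where a joint would pass 70% of its speed; a pose out of reach is approached as far as the arm can. A call with a gripper value outside its range is refused whole. The fingers move at their own pace and stop on an object; the grip force is fixed at half the most. Time passes only in rows, so rows that do not move let the fingers close, or fill a call up. It gives the time, the measured TCP pose, the force and the opening at its end, in the units of the state.
- bot.get_obs(): the state, without advancing time (a new reading comes with each control period).
- bot.camera(name): name is "scene" or "top" or "wrist"; returns (picture, depth): 420x560x3 uint8, red, green, blue; 420x560 float32, m along the optical axis (not along the pixel's ray), 0 where there is no reading.
- bot.camera_info(name): a dict with "vfov" (degrees; the focal length in pixels is half the picture's height over the tangent of half this angle, whatever the lens; pixels are square), "cx", "cy" (the principal point, pixels), "k1" (the pictures are not rectified: a ray, as slopes to the right and down, at radius r is drawn at 1 + k1 r^2 times it, then the intrinsics apply), "cam_to_world" (4x4, takes a point from camera to world coordinates); the wrist camera has in their place "tool_from_camera" (4x4, takes a point from camera to tool coordinates, whose origin is the TCP and whose axes are the flange's). Camera axes: x right, y down, z forward; pixel columns grow to the right and rows downward; lengths in m; the calibration is good to about 2 mm. A picture is of the moment at which its call begins: read the wrist's pose just before it. camera_info takes no time and is no camera call.
- bot.job_done(): hands the job in, once; it reports no verdict.
Trained networks look in the newest picture that a camera, given by its name, has taken for a name from the list of things; names that differ only in an ending like _2 or _b are one class to them, and where a whole thing is asked for, a point or a joint stands for the part that bears it (a point fixed in the world has none). Each returns a list of dicts, best first, with "confidence" (0 to 1); they miss things now and then, are a little off and sometimes report something else, mostly with a low value. They report only what shows in the picture. A call takes as long as a camera call. They do not tell look-alikes from the thing itself.
- bot.find_in(camera, target): "at" ([x, y, z] in m, in world coordinates, good to about 4 mm: the middle of the surface that is visible of it).
The state is a dict: "clock": time; "joint_pos": joint angles; "joint_vel": joint speeds; "tau": joint torques, N m; "eef_pos": TCP position; "tool_rot": TCP orientation; "ft_force": force on the tool from outside, world axes, zero at the start; "ft_torque": the same for the moment, N m; "grip_width": finger opening in m.
Only numpy, scipy, OpenCV 4.12 (cv2) and the standard library are available. Lean on these libraries where they do the work, as an engineer would, in place of code of your own. Each camera call takes 0.05 s, during which the arm holds its last target.

## Working session

There is one attempt and no reset: what is moved stays moved. The work goes in short steps, Python scripts to look and compute and a tool call to move; the robot and the scene stay as the last step left them, time stands still between calls to the robot, and variables do not carry over. Pictures are saved under pics/ and viewed, and the job is handed in when it is done.

Besides the shell and the picture viewer there is one more tool, called after "Request:" as name(argument=value, ...), one argument or row to a line, values as JSON. move_arm: Moves the arm, as the interface text tells. Its arguments: {"type":"object","properties":{"series":{"type":"array","items":{"type":"array","items":{"type":"array","items":{"type":"number"}}}}},"required":["series"]}

```bash
mkdir -p pics; cat > h.py <<'E'
import numpy as np, cv2
from workcell import bot
def info(name):
    i=bot.camera_info(name); f=210/np.tan(np.radians(i['vfov'])/2); return i,f
def save(name,fn):
    p,d=bot.camera(name); cv2.imwrite('pics/'+fn+'.png',cv2.cvtColor(p,cv2.COLOR_RGB2BGR)); np.save(fn+'_d.npy',d); return p,d
def rays(name,uv):
    i,f=info(name)
    K=np.array([[f,0,i['cx']],[0,f,i['cy']],[0,0,1]],float)
    # undistort
    uv=np.asarray(uv,float).reshape(-1,1,2)
    d=((uv[:,0]-[i['cx'],i['cy']])/f)
    s=d.copy()
    for _ in range(30):
        r2=(s**2).sum(1,keepdims=True); s=d/(1+i['k1']*r2)
    return np.c_[s,np.ones(len(s))]
def cam2w(name):
    i,_=info(name)
    if 'cam_to_world' in i: return np.array(i['cam_to_world'])
    from scipy.spatial.transform import Rotation as R
    o=bot.get_obs(); T=np.eye(4); T[:3,:3]=R.from_quat(o['tool_rot']).as_matrix(); T[:3,3]=o['eef_pos']
    return T@np.array(i['tool_from_camera'])
def at_z(name,uv,z,T=None):
    T=cam2w(name) if T is None else T
    r=rays(name,uv)@T[:3,:3].T; o=T[:3,3]
    return o+r*((z-o[2])/r[:,2])[:,None]
E
python3 - <<'E'
from h import *
print(bot.get_obs(), bot.pinch_z)
for n in ['scene','top','wrist']:
    print(n,bot.camera_info(n)); save(n,n+'0')
for n in ['scene','top']:
    for t in ['tray','pad_a','tall_can','short_can_1','open_short','open_tall']:
        for r in bot.find_in(n,t): print(n,t,np.round(r['at'],3),round(r['confidence'],2))
print(bot.get_obs()['clock'])
E
```

```text
{'clock': 0.0, 'joint_pos': array([1.12801752e+00, 2.41412576e-01, 3.68761425e-03, 1.33521094e+00,
       2.21618104e-07, 1.57084181e+00]), 'joint_vel': array([ 0.00034532, -0.00149244,  0.00196072,  0.0001514 ,  0.00014744,
        0.00087326]), 'tau': array([ 2.28901672e-04, -3.72317040e+01,  2.52407777e+01,  1.69302797e-02,
        1.54143827e-04,  5.84900448e-06]), 'eef_pos': array([0.21391621, 0.45112919, 0.19859928]), 'tool_rot': array([ 2.19607387e-01,  9.75587746e-01, -1.04365965e-03, -2.34994260e-04]), 'ft_force': array([-0.11967261, -0.14797134, -0.26382212]), 'ft_torque': array([ 0.0269443 , -0.00852095,  0.03225452]), 'grip_width': 0.0856725576253358} 0.0187
scene {'vfov': 56.51875075589848, 'cx': 279.48044509127635, 'cy': 204.61754170160756, 'k1': -0.10080250336337213, 'cam_to_world': array([[ 0.77515449, -0.33424854,  0.53610953, -0.0817493 ],
       [-0.63164653, -0.39313289,  0.66818351, -0.69728613],
       [-0.01257707, -0.85657717, -0.51586565,  0.61952646],
       [ 0.        ,  0.        ,  0.        ,  1.        ]])}
top {'vfov': 55.12328674164494, 'cx': 279.779
[... 1196 characters left out ...]
 short_can_1 [0.425 0.359 0.039] 0.64
scene short_can_1 [0.484 0.166 0.033] 0.54
scene open_short [ 0.47  -0.352  0.024] 0.74
scene open_tall [ 0.424 -0.253  0.038] 0.73
scene open_tall [ 0.472 -0.356  0.02 ] 0.61
scene open_tall [ 0.534 -0.254  0.038] 0.52
top tray [0.551 0.008 0.004] 0.68
top pad_a [ 0.471 -0.359  0.006] 0.69
top pad_a [0.551 0.009 0.006] 0.64
top tall_can [0.416 0.27  0.064] 0.71
top short_can_1 [0.432 0.364 0.038] 0.89
top short_can_1 [0.488 0.178 0.039] 0.87
top short_can_1 [0.367 0.161 0.04 ] 0.64
top short_can_1 [0.561 0.411 0.041] 0.58
top short_can_1 [ 0.546 -0.239  0.04 ] 0.54
top open_short [ 0.47  -0.353  0.004] 0.59
top open_tall [ 0.432 -0.254  0.026] 0.62
0.75
```

View pics/top0.png

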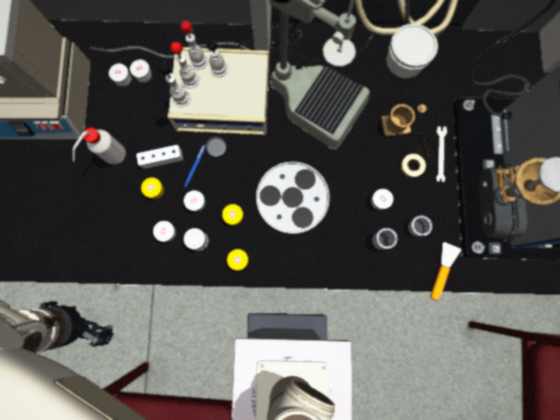

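View pics/scene0.png

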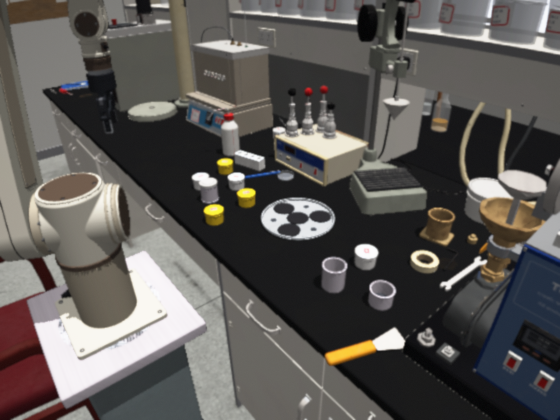

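View pics/wrist0.png

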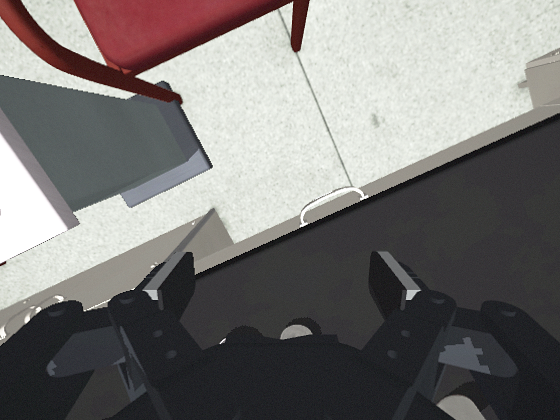

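```bash
python3 - <<'E'
from h import *
p=cv2.imread('pics/top0.png'); 
a=p[165:275,135:255]; b=p[150:260,350:450]; c=p[150:245,245:340]
f=lambda x,s:cv2.resize(x,None,fx=s,fy=s,interpolation=cv2.INTER_CUBIC)
A=f(a,4);B=f(b,3);C=f(c,3)
o=np.zeros((600,800,3),np.uint8); o[:440,:480]=A; o[:330-0,490:790]=B; o[315:600,490:775]=f(c,3) if False else C
cv2.imwrite('pics/crop1.png',o)
# measure lids: white blobs near seeds
d=np.load('top0_d.npy'); g=cv2.cvtColor(p,cv2.COLOR_BGR2HSV)
T=cam2w('top')
def blob(mask,seed):
    n,l,s,cc=cv2.connectedComponentsWithStats(mask.astype(np.uint8)); return l==l[seed[1],seed[0]]
# height map
vv,uu=np.mgrid[:420,:560]; r=rays('top',np.c_[uu.ravel(),vv.ravel()]); P=(r*d.reshape(-1,1))@T[:3,:3].T+T[:3,3]; P=P.reshape(420,560,3); np.save('P0.npy',P)
for nm,s,z in [('w1',(194,201),.041),('w2',(164,231),.041),('tall',(196,239),.065),('w3',(382,199),.041),('y1',(152,187),.041),('y2',(232,214),.041),('y3',(237,260),.041),('o1',(385,239),.06),('o2',(420,226),.038)]:
    win=P[s[1]-14:s[1]+15,s[0]-14:s[0]+15]
    m=np.abs(win[...,2]-z)<.008; q=win[m]
    e=cv2.minEnclosingCircle(q[:,:2].astype(np.float32))
    print(nm,s,m.sum(),'zmed',q[:,2].mean().round(4),'mean',q.mean(0).round(4),'circ',np.round(e[0],4),round(e[1],4))
E
```

```text
w1 (194, 201) 294 zmed 0.0404 mean [0.5253 0.2887 0.0404] circ [0.5261 0.2886] 0.0281
w2 (164, 231) 310 zmed 0.0405 mean [0.4361 0.3676 0.0405] circ [0.4362 0.3687] 0.028
tall (196, 239) 322 zmed 0.0642 mean [0.4144 0.2758 0.0642] circ [0.4147 0.2763] 0.0273
w3 (382, 199) 294 zmed 0.0403 mean [ 0.5432 -0.2446  0.0403] circ [ 0.5447 -0.2453] 0.0283
y1 (152, 187) 294 zmed 0.0404 mean [0.56   0.4122 0.0404] circ [0.561  0.4127] 0.0288
y2 (232, 214) 298 zmed 0.0402 mean [0.4885 0.1783 0.0402] circ [0.4889 0.1786] 0.0277
y3 (237, 260) 316 zmed 0.0405 mean [0.3621 0.159  0.0405] circ [0.362  0.1592] 0.0274
o1 (385, 239) 88 zmed 0.0592 mean [ 0.4296 -0.2501  0.0592] circ [ 0.4289 -0.2488] 0.0275
o2 (420, 226) 92 zmed 0.037 mean [ 0.4703 -0.3552  0.037 ] circ [ 0.47   -0.3536] 0.027
```

View pics/crop1.png

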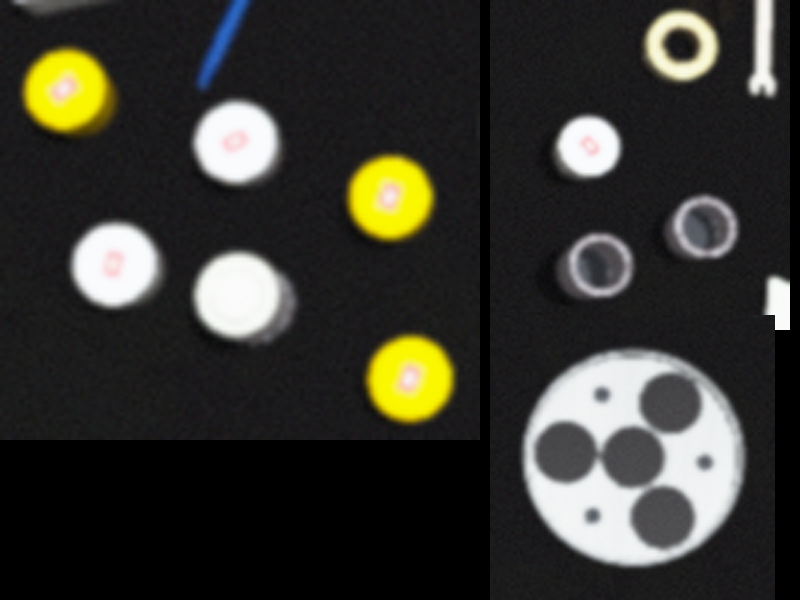

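```bash
python3 - <<'E'
from h import *
p=cv2.imread('pics/top0.png'); g=cv2.cvtColor(p,cv2.COLOR_BGR2GRAY)
c=g[155:240,250:337]
s=8; big=cv2.resize(c,None,fx=s,fy=s,interpolation=cv2.INTER_CUBIC)
tray=(big>150).astype(np.uint8)
cs,_=cv2.findContours(tray,cv2.RETR_CCOMP,cv2.CHAIN_APPROX_NONE)
T=cam2w('top')
for q in cs:
    if cv2.contourArea(q)<1500: continue
    uv=q[:,0,:]/s; uv=(uv+.5-.5/1)-.5+0.5/s+np.array([250,155])
    W=at_z('top',uv,.008)[:,:2]
    (cx,cy),(a,b),_=cv2.fitEllipse(W.astype(np.float32)*1000)
    print(cv2.contourArea(q)/64, uv.mean(0).round(1),'c',round(cx,1),round(cy,1),'axes',round(a,1),round(b,1))
E
```

```text
4029.59375 [292.3 197.2] c 549.5 8.5 axes 210.9 211.5
344.0703125 [302.2 217. ] c 490.4 -21.2 axes 60.6 61.3
1016.0 [289.6 189.9] c 572.6 20.0 axes 96.9 164.4
```

Request:
move_arm(
  series=[
    [[4.5,-4,0,0,0,-7,1],[4.5,-4,0,0,0,-7,1],[4.5,-4,0,0,0,-7,1],[4.5,-4,0,0,0,-7,1],[2,-2,0,0,0,-7,1]],
  ],
)

```text
clock: 1.25
eef_pos: [0.3875, 0.296, 0.1997]
tool_rot: [0.507, 0.862, 0.002, 0.001]
ft_force: [-0.4, -0.1, 0.6]
grip_width: 0.0856
```

```bash
python3 - <<'E'
from h import *
p=cv2.imread('pics/top0.png'); g=cv2.cvtColor(p,cv2.COLOR_BGR2GRAY)
c=g[155:240,250:337]
s=8; big=cv2.resize(c,None,fx=s,fy=s,interpolation=cv2.INTER_CUBIC)
m=(big<150).astype(np.uint8); m=cv2.erode(m,cv2.getStructuringElement(cv2.MORPH_ELLIPSE,(49,49)))
n,l,st,cc=cv2.connectedComponentsWithStats(m)
for i in range(1,n):
    uv=cc[i]/s-.5+.5/s+np.array([250,155]); W=at_z('top',uv,.008)[0]
    print(st[i,4],uv.round(1),(W*1000).round(1))
from scipy.spatial.transform import Rotation as R
p,d=save('wrist','w1'); o=bot.get_obs(); print(o['clock'],o['eef_pos'])
print(np.degrees(np.arctan2(*R.from_quat(o['tool_rot']).as_matrix()[[1,0],1])), np.degrees(o['joint_pos']))
E
```

```text
168502 [294.3 196.5] [550.3   2.4   8. ]
10537 [304.8 178.8] [604.4 -27.4   8. ]
10414 [269.8 195.3] [552.2  74.2   8. ]
10564 [292.2 196.9] [549.    8.6   8. ]
10840 [302.2 217. ] [490.3 -21.2   8. ]
1.3 [0.38962797 0.29372983 0.19969881]
28.670635339010236 [37.10182078 12.19928617 -1.73180279 75.82135564 -0.13123774 98.43111748]
```

View pics/w1.png

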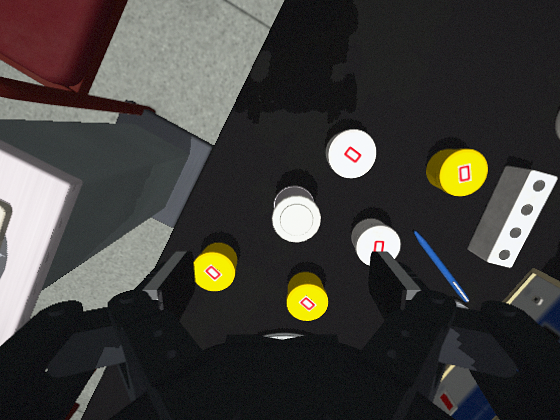

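```bash
cat >> h.py <<'E'
def pmap(name,d,T=None):
    T=cam2w(name) if T is None else T
    vv,uu=np.mgrid[:420,:560]; r=rays(name,np.c_[uu.ravel(),vv.ravel()])
    return ((r*d.reshape(-1,1))@T[:3,:3].T+T[:3,3]).reshape(420,560,3)
def near(P,c,z,rad=.036,tol=.006):
    m=(np.hypot(P[...,0]-c[0],P[...,1]-c[1])<rad)&(abs(P[...,2]-z)<tol); q=P[m]
    e=cv2.minEnclosingCircle(q[:,:2].astype(np.float32)); return m.sum(),q.mean(0).round(4),np.round(e[0],4),round(e[1],4)
E
python3 - <<'E'
from h import *
d=np.load('w1_d.npy'); P=pmap('wrist',d)
for n,c,z in [('tall',(.4145,.2762),.065),('w2',(.4362,.3683),.041),('w1',(.5257,.2887),.041)]: print(n,*near(P,c,z))
E
```

```text
tall 1791 [0.4189 0.2748 0.064 ] [0.4199 0.274 ] 0.0277
w2 1848 [0.4412 0.3661 0.0399] [0.4421 0.3658] 0.0277
w1 1178 [0.526  0.2899 0.04  ] [0.5304 0.2864] 0.0278
```

Request:
move_arm(
  series=[
    [[2.6,-1.8,0,0,0,0,1],[0,0,-3,0,0,0,1],[0,0,-3,0,0,0,1],[0,0,0,0,0,0,1],[0,0,0,0,0,0,1]],
  ],
)

```text
clock: 1.8
eef_pos: [0.4195, 0.2737, 0.1403]
tool_rot: [0.512, 0.859, 0.004, 0.003]
ft_force: [0.3, -0.1, 0.9]
grip_width: 0.0851
```

```bash
cat >> h.py <<'E'
from scipy.spatial.transform import Rotation as R
def st():
    o=bot.get_obs(); M=R.from_quat(o['tool_rot']).as_matrix()
    print('t',round(o['clock'],2),'p',(o['eef_pos']*1000).round(1),'jaw',np.degrees(np.arctan2(M[1,1],M[0,1])).round(2),'tilt z',M[:,2].round(4),'j',np.degrees(o['joint_pos']).round(0),'w',round(o['grip_width'],4),'F',o['ft_force'].round(1))
    return o
E
python3 - <<'E'
from h import *
st(); T=cam2w('wrist'); p,d=save('wrist','w2'); st(); P=pmap('wrist',d,T)
for n,c,z in [('tall',(.4145,.2762),.065),('w2',(.4362,.3683),.041),('w1',(.5257,.2887),.041)]: print(n,*near(P,c,z))
E
```

```text
t 1.8 p [419.5 273.7 140.3] jaw 28.4 tilt z [ 0.0085  0.0036 -1.    ] j [33. 15. -7. 67. -0. 95.] w 0.0851 F [ 0.3 -0.1  0.9]
t 1.85 p [419.3 273.7 140.2] jaw 28.41 tilt z [ 0.0082  0.0034 -1.    ] j [33. 15. -7. 67. -0. 95.] w 0.0855 F [ 0.1 -0.9 -0.1]
tall 2859 [0.4168 0.2775 0.0639] [0.4175 0.2766] 0.0276
w2 2985 [0.4383 0.3688 0.04  ] [0.4392 0.3685] 0.0276
w1 2050 [0.5258 0.2918 0.0399] [0.5282 0.2897] 0.028
```

Request:
move_arm(
  series=[
    [[-0.35,0.27,-2,-0.2,0.5,0,1],[0,0,-3,0,0,0,1],[0,0,-3,0,0,0,1],[0,0,-2,0,0,0,1],[0,0,-1,0,0,0,1]],
  ],
)

```text
clock: 2.35
eef_pos: [0.4219, 0.2836, 0.038]
tool_rot: [0.51, 0.86, 0.009, 0.004]
ft_force: [-0.5, -0.0, -0.3]
grip_width: 0.0857
```

```bash
python3 -c "
from h import *
st()"
```

```text
t 2.35 p [421.9 283.6  38. ] jaw 28.69 tilt z [ 0.0166  0.0119 -0.9998] j [ 34.  21. -15.  52.   0.  95.] w 0.0857 F [-0.5 -0.  -0.3]
```

Request:
move_arm(
  series=[
    [[0,0,0,0,0,0,1],[-0.5,-0.6,0,-0.6,0.9,0,1],[0,0,0,0,0,0,1],[0,0,-0.5,0,0,0,1],[0,0,0,0,0,0,1]],
  ],
)

```text
clock: 2.85
eef_pos: [0.4192, 0.2798, 0.0373]
tool_rot: [0.509, 0.861, 0.003, 0.001]
ft_force: [-0.2, 0.6, -0.6]
grip_width: 0.0859
```

```bash
python3 -c "
from h import *
st()"
```

```text
t 2.85 p [419.2 279.8  37.3] jaw 28.78 tilt z [ 0.0055  0.0046 -1.    ] j [ 34.  22. -15.  53.   0.  95.] w 0.0859 F [-0.2  0.6 -0.6]
```

Request:
move_arm(
  series=[
    [[-0.3,-0.35,-0.8,-0.2,0.3,0,1],[0,0,-0.8,0,0,0,1],[-0.1,-0.1,-0.4,0,0,0,1],[0,0,0,0,0,0,1],[0,0,0,0,0,0,1]],
  ],
)

```text
clock: 3.35
eef_pos: [0.4147, 0.2746, 0.0156]
tool_rot: [0.509, 0.861, 0.0, -0.0]
ft_force: [0.1, 0.0, -0.9]
grip_width: 0.0855
```

```bash
python3 -c "
from h import *
st()"
```

```text
t 3.35 p [414.7 274.6  15.6] jaw 28.77 tilt z [-2.e-04  8.e-04 -1.e+00] j [ 33.  23. -17.  50.   0.  95.] w 0.0855 F [ 0.1  0.  -0.9]
```

Request:
move_arm(
  series=[
    [[0.1,0.15,0.1,0,0,0,1],[0,0,0,0,0,0,0],[0,0,0,0,0,0,0],[0,0,0,0,0,0,0],[0,0,0,0,0,0,0]],
  ],
)

```text
clock: 3.85
eef_pos: [0.4166, 0.2769, 0.0178]
tool_rot: [0.509, 0.861, 0.001, 0.0]
ft_force: [-0.1, -0.7, -1.4]
grip_width: 0.0523
```

```bash
python3 -c "
from h import *
st()"
```

```text
t 3.85 p [416.6 276.9  17.8] jaw 28.77 tilt z [ 0.0013  0.0019 -1.    ] j [ 34.  23. -16.  51.   0.  95.] w 0.0523 F [-0.1 -0.7 -1.4]
```

Request:
move_arm(
  series=[
    [[0,0,1.5,0,0,0,0],[0,0,3,0,0,0,0],[0,0,3,0,0,0,0],[1,-2,2,0,0,0,0],[2,-4,0,0,0,0,0]],
  ],
)

```text
clock: 4.35
eef_pos: [0.4425, 0.2173, 0.113]
tool_rot: [0.505, 0.863, -0.002, -0.002]
ft_force: [2.3, 0.2, -2.0]
grip_width: 0.0518
```

Request:
move_arm(
  series=[
    [[2,-4,0,0,0,0,0],[2,-4,0,0,0,0,0],[2,-4,0,0,0,0,0],[2,-4,0,0,0,0,0],[1,-2,0,0,0,0,0]],
  ],
)

```text
clock: 4.85
eef_pos: [0.535, 0.0295, 0.1128]
tool_rot: [0.505, 0.863, -0.002, -0.001]
ft_force: [-0.3, 0.9, -1.5]
grip_width: 0.0515
```

Request:
move_arm(
  series=[
    [[0,0,0,0,0,0,0],[0,0,0,0,0,0,0],[0,0,0,0,0,0,0],[0,0,0,0,0,0,0],[0,0,0,0,0,0,0]],
  ],
)

```text
clock: 5.35
eef_pos: [0.5334, 0.0286, 0.1106]
tool_rot: [0.506, 0.863, -0.003, -0.003]
ft_force: [0.9, 0.5, -1.3]
grip_width: 0.0515
```

```bash
python3 -c "
from h import *
st()"
```

```text
t 5.35 p [533.4  28.6 110.6] jaw 29.24 tilt z [-8.6e-03 -9.0e-04 -1.0e+00] j [ 3. 21. -3. 66. -0. 64.] w 0.0515 F [ 0.9  0.5 -1.3]
```

```bash
python3 - <<'E'
from h import *
st(); p,d=save('wrist','w3'); st(); save('top','t3')
E
```

```text
t 5.35 p [533.4  28.6 110.6] jaw 29.24 tilt z [-8.6e-03 -9.0e-04 -1.0e+00] j [ 3. 21. -3. 66. -0. 64.] w 0.0515 F [ 0.9  0.5 -1.3]
t 5.4 p [533.4  28.7 110.7] jaw 29.25 tilt z [-8.5e-03 -7.0e-04 -1.0e+00] j [ 3. 21. -3. 66. -0. 64.] w 0.0517 F [-0.4 -0.2 -1.9]
```

View pics/w3.png

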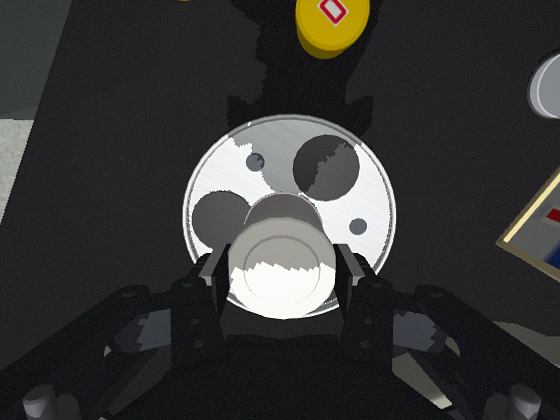

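View pics/t3.png

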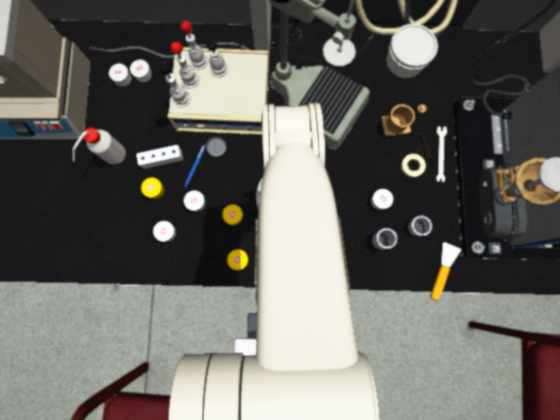

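```bash
cat >> h.py <<'E'
def padfit(name,img,T,guess,z=.008,th=85,rad=.032):
    """fit circle of known radius to a pad: rectify a 1px=0.25mm patch at height z, match dark disc"""
    i,f=info(name); Ti=np.linalg.inv(T); n=420; s=.00025
    gx,gy=np.meshgrid((np.arange(n)-n/2)*s+guess[0],(np.arange(n)-n/2)*s+guess[1])
    W=np.c_[gx.ravel(),gy.ravel(),np.full(n*n,z),np.ones(n*n)]@Ti.T
    a=W[:,:2]/W[:,2:3]; r2=(a**2).sum(1,keepdims=True); uv=a*(1+i['k1']*r2)*f+[i['cx'],i['cy']]
    g=cv2.cvtColor(img,cv2.COLOR_BGR2GRAY)
    rect=cv2.remap(g,uv[:,0].reshape(n,n).astype(np.float32),uv[:,1].reshape(n,n).astype(np.float32),cv2.INTER_LINEAR,borderValue=0)
    return rect,s
E
python3 - <<'E'
from h import *
T=cam2w('wrist'); img=cv2.imread('pics/w3.png'); d=np.load('w3_d.npy'); P=pmap('wrist',d,T)
o=bot.get_obs(); 
zt=P[270:300,270:300,2].mean(); print('lid z',zt)
m=abs(P[...,2]-zt)<.004; m[:190]=0
q=P[m]; q=q[np.hypot(q[:,0]-.5334,q[:,1]-.0286)<.04]; e=cv2.minEnclosingCircle(q[:,:2].astype(np.float32)); print(q.mean(0),e, len(q))
M=R.from_quat(o['tool_rot']).as_matrix(); dd=np.r_[e[0],zt]-o['eef_pos']; print('lid in tool',M.T@dd)
out=[]
for gss in [(.549,.0086),(.6044,-.0274),(.5522,.0742),(.4903,-.0212)]:
    rect,s=padfit('wrist',img,T,gss); rect=cv2.cvtColor(rect,cv2.COLOR_GRAY2BGR); cv2.circle(rect,(210,210),128,(0,0,255),1); out.append(cv2.resize(rect,(300,300)))
cv2.imwrite('pics/r3.png',np.vstack([np.hstack(out[:2]),np.hstack(out[2:])]))
E
```

```text
lid z 0.15835815597342992
[0.53301586 0.02997208 0.15742318] ((0.5302456021308899, 0.034550491720438004), 0.039303459227085114) 9387
lid in tool [ 0.00707773 -0.00029568 -0.04759499]
```

View pics/r3.png

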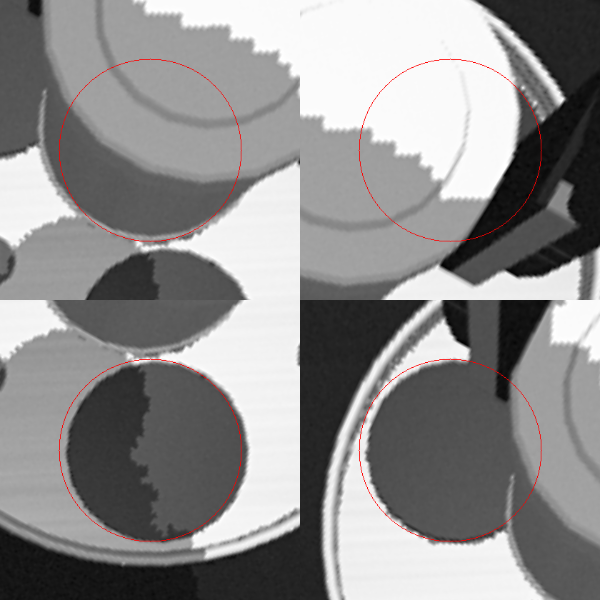

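```bash
cat >> h.py <<'E'
def rectpic(name,img,T,items,fn,size=(2,2)):
    out=[]
    for c,z,r in items:
        rect,s=padfit(name,img,T,c,z); rect=cv2.cvtColor(rect,cv2.COLOR_GRAY2BGR); cv2.circle(rect,(210,210),int(round(r/s)),(0,0,255),1); cv2.line(rect,(200,210),(220,210),(0,255,0),1); cv2.line(rect,(210,200),(210,220),(0,255,0),1); out.append(cv2.resize(rect,(300,300)) if len(items)>1 else rect)
    while len(out)<4 and len(items)>1: out.append(np.zeros_like(out[0]))
    cv2.imwrite('pics/'+fn+'.png',np.vstack([np.hstack(out[:2]),np.hstack(out[2:])]) if len(out)>1 else out[0])
E
python3 - <<'E'
from h import *
T=cam2w('wrist'); img=cv2.imread('pics/w3.png')
rectpic('wrist',img,T,[((.5334,.0286),.1584,.0275),((.5544,.0742),.008,.032),((.4925,-.0207),.008,.032),((.5513,.0091),.008,.032)],'r3b')
E
```

```text
(no output)
```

View pics/r3b.png

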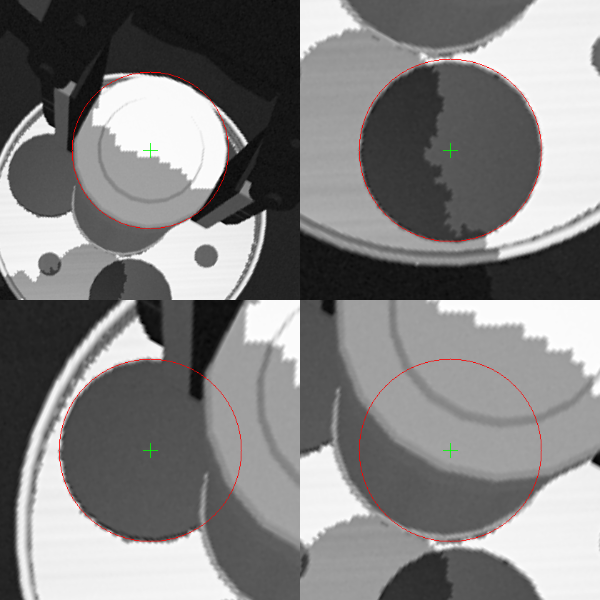

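Request:
move_arm(
  series=[
    [[1.8,-1.95,0,0,-0.5,0,0],[0,0,0,0,0,0,0],[0,0,-1.5,0,0,0,0],[0,0,-1.5,0,0,0,0],[0,0,-1.5,0,0,0,0]],
  ],
)

```text
clock: 5.95
eef_pos: [0.554, 0.0119, 0.0681]
tool_rot: [0.504, 0.864, 0.002, 0.003]
ft_force: [-0.5, -0.4, -2.5]
grip_width: 0.0517
```

```bash
python3 -c "
from h import *
st()"
```

```text
t 5.95 p [554.   11.9  68.1] jaw 29.52 tilt z [ 7.8e-03  1.0e-04 -1.0e+00] j [ 1. 25. -5. 60. -0. 62.] w 0.0517 F [-0.5 -0.4 -2.5]
```

Request:
move_arm(
  series=[
    [[-0.25,-0.25,-1,0,0.4,0,0],[0,0,-1,0,0,0,0],[0,0,-0.6,0,0,0,0],[0,0,0,0,0,0,0],[0,0,0,0,0,0,0]],
  ],
)

```text
clock: 6.45
eef_pos: [0.5491, 0.0107, 0.039]
tool_rot: [0.503, 0.864, -0.001, -0.002]
ft_force: [0.1, 0.8, -2.8]
grip_width: 0.0517
```

```bash
python3 -c "
from h import *
st()"
```

```text
t 6.45 p [549.1  10.7  39. ] jaw 29.63 tilt z [-3.9e-03  6.0e-04 -1.0e+00] j [ 1. 26. -7. 57.  0. 61.] w 0.0517 F [ 0.1  0.8 -2.8]
```

Now the last adjustment above the pad (13 mm to go).

Request:
move_arm(
  series=[
    [[0.2,-0.15,-0.4,0,-0.2,0,0],[0,0,-0.3,0,0,0,0],[0,0,-0.1,0,0,0,0],[0,0,0,0,0,0,0],[0,0,0,0,0,0,0]],
  ],
)

```text
clock: 6.95
eef_pos: [0.5529, 0.009, 0.0321]
tool_rot: [0.503, 0.864, 0.001, 0.001]
ft_force: [0.4, 0.4, -2.2]
grip_width: 0.0519
```

```bash
python3 - <<'E'
from h import *
st(); T=cam2w('wrist'); p,d=save('wrist','w4'); img=cv2.imread('pics/w4.png')
o=bot.get_obs()['eef_pos']
rectpic('wrist',img,T,[((o[0],o[1]),o[2]+.0472,.0275),((.5545,.0745),.008,.032),((.4926,-.0207),.008,.032),((.5513,.0091),.008,.032)],'r4')
E
```

```text
t 6.95 p [552.9   9.   32.1] jaw 29.62 tilt z [ 3.5e-03  6.0e-04 -1.0e+00] j [ 1. 27. -7. 56.  0. 61.] w 0.0519 F [ 0.4  0.4 -2.2]
```

View pics/r4.png

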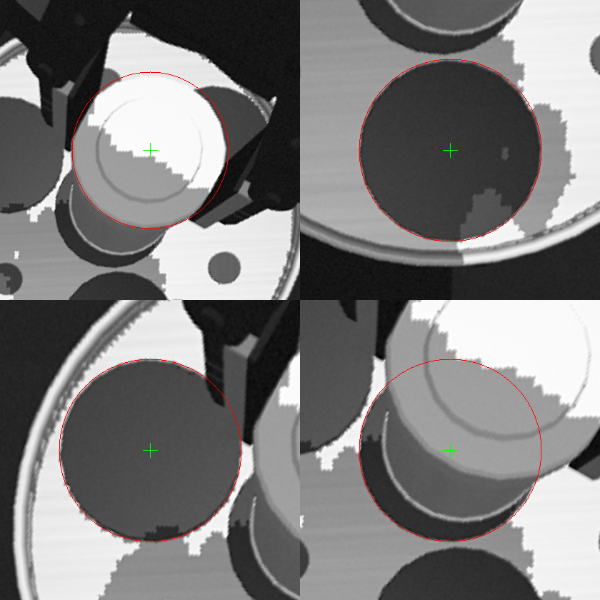

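Request:
move_arm(
  series=[
    [[-0.12,0,-0.3,0,0.2,0,0],[0,0,-0.2,0,0,0,0],[0,0,0,0,0,0,0],[0,0,0,0,0,0,0],[0,0,0,0,0,0,0]],
  ],
)

```text
clock: 7.5
eef_pos: [0.5517, 0.009, 0.0268]
tool_rot: [0.503, 0.864, 0.0, -0.0]
ft_force: [0.8, -0.0, -1.3]
grip_width: 0.0519
```

```bash
python3 -c "
from h import *
st()"
```

```text
t 7.5 p [551.7   9.   26.8] jaw 29.62 tilt z [-1.e-04  6.e-04 -1.e+00] j [ 1. 27. -7. 55.  0. 61.] w 0.0519 F [ 0.8 -0.  -1.3]
```

Request:
move_arm(
  series=[
    [[0,0,-0.12,0,0,0,0],[0,0,0,0,0,0,0],[0,0,0,0,0,0,0.8],[0,0,0,0,0,0,0.9],[0,0,0,0,0,0,0.9]],
  ],
)

```text
clock: 8.0
eef_pos: [0.5529, 0.0091, 0.0266]
tool_rot: [0.503, 0.864, 0.001, 0.001]
ft_force: [0.4, 0.4, -0.4]
grip_width: 0.0768
```

```bash
python3 -c "
from h import *
st()"
```

```text
t 8.0 p [552.9   9.1  26.6] jaw 29.62 tilt z [ 2.5e-03  7.0e-04 -1.0e+00] j [ 1. 27. -7. 55.  0. 61.] w 0.0768 F [ 0.4  0.4 -0.4]
```

Request:
move_arm(
  series=[
    [[0,0,1,0,0,0,1],[0,0,2.5,0,0,0,1],[0,0,3,0,0,0,1],[0,0,3,0,0,-5,1],[0,2,1.5,0,0,-8,1]],
  ],
)

```text
clock: 8.5
eef_pos: [0.5502, 0.0276, 0.1405]
tool_rot: [0.602, 0.799, 0.0, -0.001]
ft_force: [0.6, -1.5, -0.4]
grip_width: 0.0854
```

Request:
move_arm(
  series=[
    [[-0.4,4.5,0,0,0,-8,1],[-0.4,4.5,0,0,0,-8,1],[-0.4,4.5,0,0,0,-8,1],[-0.4,4.5,0,0,0,-8,1],[-0.4,4.5,0,0,0,-5,1]],
  ],
)

```text
clock: 9.0
eef_pos: [0.5352, 0.2496, 0.151]
tool_rot: [0.829, 0.56, 0.006, 0.004]
ft_force: [0.6, -0.0, -0.3]
grip_width: 0.0855
```

Request:
move_arm(
  series=[
    [[0,2.5,0,0,0,0,1],[0,0,0,0,0,0,1],[0,0,0,0,0,0,1],[0,0,0,0,0,0,1],[0,0,0,0,0,0,1]],
  ],
)

```text
clock: 9.5
eef_pos: [0.5343, 0.2806, 0.1543]
tool_rot: [0.827, 0.562, 0.008, 0.004]
ft_force: [0.1, -0.9, 0.4]
grip_width: 0.0854
```

```bash
python3 - <<'E'
from h import *
st(); T=cam2w('wrist'); p,d=save('wrist','w5'); img=cv2.imread('pics/w5.png')
P=pmap('wrist',d,T); print(near(P,(.528,.289),.041),near(P,(.4388,.3688),.041))
pt,_=save('top','t5')
rectpic('top',cv2.imread('pics/t5.png'),cam2w('top'),[((.549,.0086),.073,.0275),((.549,.0086),.008,.032),((.4903,-.0212),.008,.032),((.5522,.0742),.008,.032)],'r5')
E
```

```text
t 9.5 p [534.3 280.6 154.3] jaw -21.54 tilt z [ 0.0184  0.0025 -0.9998] j [ 28.  26.  11.  74.  -0. 139.] w 0.0854 F [ 0.1 -0.9  0.4]
(np.int64(2249), array([0.5288, 0.2902, 0.0401]), array([0.5285, 0.2892]), 0.0276) (np.int64(2577), array([0.4405, 0.3687, 0.0401]), array([0.4393, 0.3686]), 0.0277)
```

View pics/r5.png

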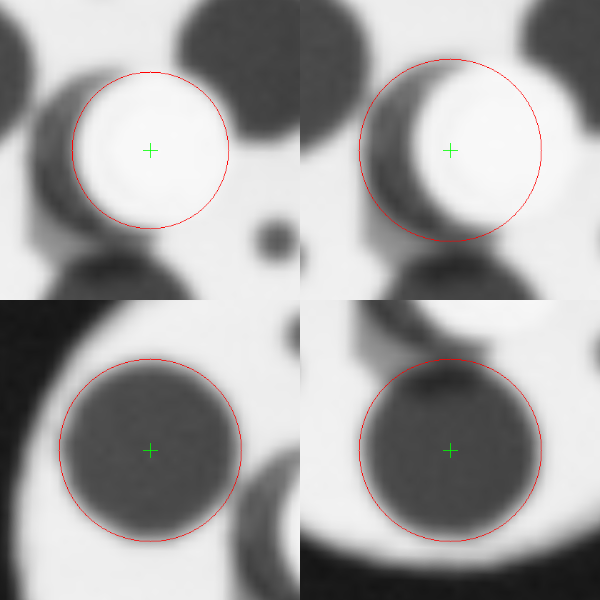

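View pics/w5.png

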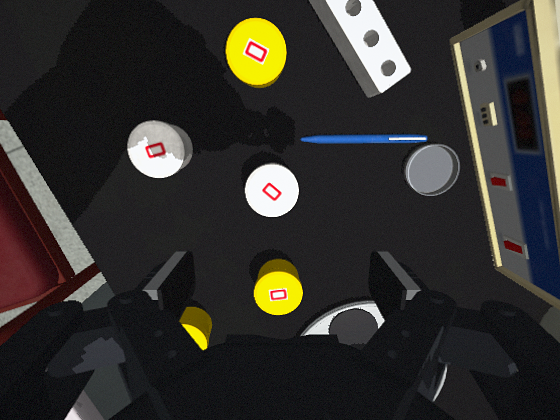

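Request:
move_arm(
  series=[
    [[-0.6,0.85,-2,-0.1,1,0,1],[-0.15,0,-2,0,0.2,0,1],[-0.15,0,-2,0,0.2,0,1],[0,0,-1.5,0,0,0,1],[0,0,-0.5,0,0,0,1]],
  ],
)

```text
clock: 10.1
eef_pos: [0.5238, 0.2874, 0.0676]
tool_rot: [0.828, 0.56, -0.004, -0.003]
ft_force: [-0.1, -0.3, 0.2]
grip_width: 0.0856
```

```bash
python3 -c "
from h import *
st()"
```

```text
t 10.1 p [523.8 287.4  67.6] jaw -21.86 tilt z [-1.100e-02  9.000e-04 -9.999e-01] j [ 29.  30.   4.  65.   0. 140.] w 0.0856 F [-0.1 -0.3  0.2]
```

Request:
move_arm(
  series=[
    [[0.3,0.15,-1.5,0,-0.4,0,1],[0,0,-1.5,0,0,0,1],[0,0,-1,0,0,0,1],[0,0,-0.5,0,0,0,1],[0,0,0,0,0,0,1]],
  ],
)

```text
clock: 10.6
eef_pos: [0.5245, 0.2878, 0.0169]
tool_rot: [0.829, 0.56, -0.005, -0.002]
ft_force: [-0.8, 0.2, 0.0]
grip_width: 0.0855
```

```bash
python3 -c "
from h import *
st()"
```

```text
t 10.6 p [524.5 287.8  16.9] jaw -21.94 tilt z [-0.0102 -0.0013 -0.9999] j [ 29.  33.   1.  58.   0. 141.] w 0.0855 F [-0.8  0.2  0. ]
```

Request:
move_arm(
  series=[
    [[0.35,0.15,-0.3,0.1,-0.5,0,1],[0,0,-0.2,0,0,0,1],[0,0,0,0,0,0,1],[0,0,0,0,0,0,1],[0,0,0,0,0,0,1]],
  ],
)

```text
clock: 11.1
eef_pos: [0.5302, 0.2905, 0.014]
tool_rot: [0.829, 0.56, 0.002, -0.0]
ft_force: [-0.5, -0.2, 0.1]
grip_width: 0.0857
```

```bash
python3 -c "
from h import *
st()"
```

```text
t 11.1 p [530.2 290.5  14. ] jaw -21.95 tilt z [ 0.0033  0.0029 -1.    ] j [ 29.  33.   0.  57.   0. 141.] w 0.0857 F [-0.5 -0.2  0.1]
```

Request:
move_arm(
  series=[
    [[-0.12,-0.1,-0.1,-0.1,0.1,0,1],[0,0,0,0,0,0,1],[0,0,0,0,0,0,0],[0,0,0,0,0,0,0],[0,0,0,0,0,0,0]],
  ],
)

```text
clock: 11.6
eef_pos: [0.5292, 0.2896, 0.0137]
tool_rot: [0.829, 0.56, 0.001, 0.0]
ft_force: [-0.2, 0.4, -0.2]
grip_width: 0.0436
```

Request:
move_arm(
  series=[
    [[0,0,0,0,0,0,0],[0,0,0.8,0,0,0,0],[0,0,1.5,0,0,0,0],[0,0,0,0,0,0,0],[0,0,0,0,0,0,0]],
  ],
)

```text
clock: 12.1
eef_pos: [0.5291, 0.2895, 0.0379]
tool_rot: [0.829, 0.56, 0.001, -0.0]
ft_force: [-0.7, -0.1, -1.2]
grip_width: 0.0003
```

```bash
python3 -c "
from h import *
st()"
```

```text
t 12.1 p [529.1 289.5  37.9] jaw -21.95 tilt z [ 0.002   0.0014 -1.    ] j [ 29.  32.   2.  60.   0. 141.] w 0.0003 F [-0.7 -0.1 -1.2]
```

```bash
python3 - <<'E'
from h import *
save('wrist','w6'); save('scene','s6')
a=cv2.imread('pics/s6.png')[130:260,150:420]; cv2.imwrite('pics/s6c.png',cv2.resize(a,None,fx=2.9,fy=2.9,interpolation=cv2.INTER_CUBIC))
E
```

```text
(no output)
```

View pics/w6.png

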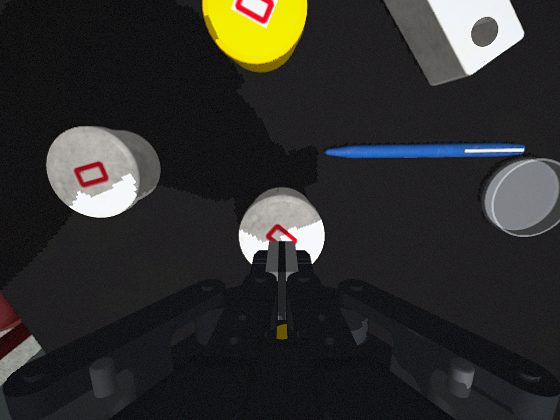

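View pics/s6c.png

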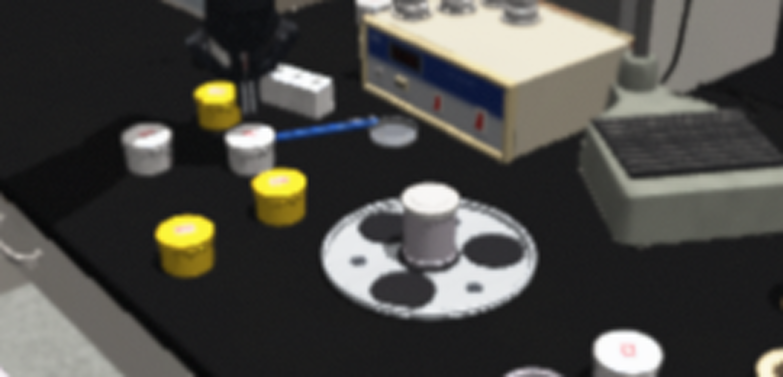

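```bash
python3 - <<'E'
from h import *
T=cam2w('wrist'); d=np.load('w6_d.npy'); P=pmap('wrist',d,T); o=st()
m=(np.hypot(P[...,0]-.529,P[...,1]-.29)<.06)&(abs(P[...,2]-.04)<.005); m[:150]=0
q=P[m]; e=cv2.minEnclosingCircle(q[:,:2].astype(np.float32)); print(e,q.mean(0))
# zs along columns at can & fingertips
for v in range(185,350,8): print(v,P[v,282].round(4))
rectpic('wrist',cv2.imread('pics/w6.png'),T,[((.5285,.2892),.041,.0275)],'r6')
E
```

```text
t 12.2 p [529.1 289.6  37.7] jaw -21.96 tilt z [ 0.0021  0.0015 -1.    ] j [ 29.  32.   2.  60.   0. 141.] w -0.0002 F [ 0.3 -1.  -0.2]
((0.5285336971282959, 0.28951141238212585), 0.027661902830004692) [0.53152793 0.29677073 0.0398424 ]
185 [ 0.5389  0.3135 -0.    ]
193 [0.5392 0.3144 0.0326]
201 [0.5532 0.3506 0.2121]
209 [0.536  0.3067 0.0403]
217 [0.5341 0.3018 0.0399]
225 [0.5321 0.2968 0.0393]
233 [0.5303 0.2923 0.0406]
241 [0.5331 0.2996 0.0738]
249 [0.533  0.2993 0.0833]
257 [0.533  0.2995 0.0928]
265 [0.5331 0.2998 0.1012]
273 [0.5327 0.2989 0.1063]
281 [0.5317 0.2962 0.1076]
289 [0.5298 0.2917 0.1053]
297 [0.5289 0.2893 0.1071]
305 [0.5273 0.2853 0.1062]
313 [0.5262 0.2826 0.1074]
321 [ 0.4952  0.2048 -0.0013]
329 [0.4949 0.2041 0.008 ]
337 [0.4948 0.204  0.0172]
345 [0.533  0.3    0.1478]
```

View pics/r6.png

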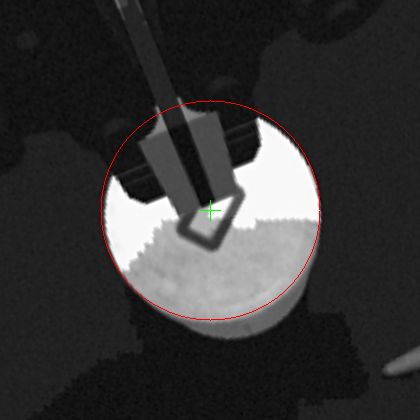

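```bash
python3 - <<'E'
from h import *
a=cv2.imread('pics/w6.png')[180:320,210:355]; cv2.imwrite('pics/w6c.png',cv2.resize(a,None,fx=4,fy=4,interpolation=cv2.INTER_CUBIC))
T=cam2w('wrist'); d=np.load('w6_d.npy'); P=pmap('wrist',d,T)
for v in range(232,262,2): print(v,[tuple((P[v,u]*1000).round(0).astype(int)) for u in (266,272,276,280,284,288,294)])
E
```

```text
232 [(np.int64(521), np.int64(297), np.int64(42)), (np.int64(525), np.int64(296), np.int64(42)), (np.int64(527), np.int64(294), np.int64(40)), (np.int64(529), np.int64(294), np.int64(41)), (np.int64(532), np.int64(292), np.int64(40)), (np.int64(534), np.int64(291), np.int64(40)), (np.int64(537), np.int64(290), np.int64(41))]
234 [(np.int64(521), np.int64(295), np.int64(41)), (np.int64(524), np.int64(294), np.int64(40)), (np.int64(527), np.int64(293), np.int64(41)), (np.int64(529), np.int64(292), np.int64(41)), (np.int64(531), np.int64(292), np.int64(42)), (np.int64(534), np.int64(290), np.int64(41)), (np.int64(537), np.int64(289), np.int64(40))]
236 [(np.int64(520), np.int64(294), np.int64(40)), (np.int64(524), np.int64(293), np.int64(40)), (np.int64(526), np.int64(292), np.int64(40)), (np.int64(528), np.int64(291), np.int64(41)), (np.int64(531), np.int64(290), np.int64(41)), (np.int64(533), np.int64(289), np.int64(41)), (np.int64(537), np.int64(288), np.int64(41))]
238 [(np.int64(520), np.int64(293), np.int64(40)), (np.int64(523), np.int64(292), np.int64(41)), (np.int64(526), np.int
[... 3104 characters left out ...]
 (np.int64(538), np.int64(298), np.int64(92))]
258 [(np.int64(524), np.int64(299), np.int64(85)), (np.int64(529), np.int64(301), np.int64(93)), (np.int64(531), np.int64(301), np.int64(94)), (np.int64(532), np.int64(300), np.int64(95)), (np.int64(534), np.int64(299), np.int64(94)), (np.int64(535), np.int64(299), np.int64(94)), (np.int64(538), np.int64(298), np.int64(94))]
260 [(np.int64(525), np.int64(299), np.int64(88)), (np.int64(529), np.int64(301), np.int64(96)), (np.int64(531), np.int64(301), np.int64(97)), (np.int64(532), np.int64(300), np.int64(96)), (np.int64(534), np.int64(300), np.int64(97)), (np.int64(535), np.int64(298), np.int64(95)), (np.int64(538), np.int64(298), np.int64(96))]
```

View pics/w6c.png

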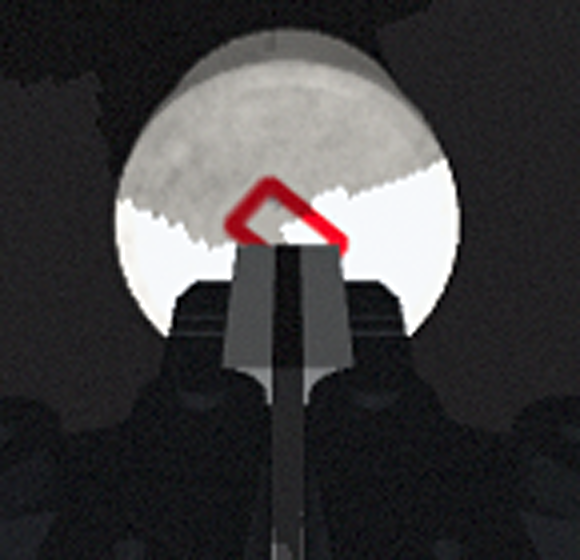

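```bash
python3 - <<'E'
from h import *
i=bot.camera_info('wrist'); Tc=np.array(i['tool_from_camera'])
for w in ['w2','w3','w6','w1']:
    d=np.load(w+'_d.npy'); P=pmap('wrist',d,Tc)*1000  # tool coords mm
    print(w, 'nearest objects: finger pts z>-60 and d<0.17')
    m=(d>0)&(d<.16)&(P[...,2]>-70)&(np.abs(P[...,1])<60)
    for side in (-1,1):
        s=m&(np.sign(P[...,1])==side)
        if w=='w3': s&=~((abs(P[...,2]+47)<3)&(abs(P[...,1])<27))
        q=P[s]; 
        if len(q)==0: print('none');continue
        k=np.argsort(-q[:,2])[:200]; print(side,len(q),'max z pts',np.median(q[k],0).round(1),q[k[0]].round(1))
E
sed -n 1,5p h.py >/dev/null
python3 - <<'E'
import cv2
a=cv2.imread('pics/w3.png')[180:360,180:380]; cv2.imwrite('pics/w3c.png',cv2.resize(a,None,fx=3,fy=3,interpolation=cv2.INTER_CUBIC))
E
```

```text
w2 nearest objects: finger pts z>-60 and d<0.17
-1 1390 max z pts [  2.  -43.  -48.7] [ -6.  -43.1 -44.3]
1 1402 max z pts [  1.3  42.4 -48.7] [ -6.1  42.7 -43.9]
w3 nearest objects: finger pts z>-60 and d<0.17
-1 1483 max z pts [ 24.   -7.7 -26.4] [ 24.4  -3.9 -19.9]
1 1491 max z pts [ 23.4   8.5 -26.3] [ 24.9   1.1 -19.7]
w6 nearest objects: finger pts z>-60 and d<0.17
-1 5440 max z pts [ 1.077e+02 -2.210e+01 -1.000e-01] [105.4 -30.2   2. ]
1 1922 max z pts [115.6   7.   -0.4] [115.9  10.3   4.8]
w1 nearest objects: finger pts z>-60 and d<0.17
-1 1397 max z pts [  1.4 -43.  -48.6] [ -6.  -43.1 -44.3]
1 1398 max z pts [  1.   42.4 -48.7] [ -6.5  42.6 -44.2]
```

View pics/w3c.png

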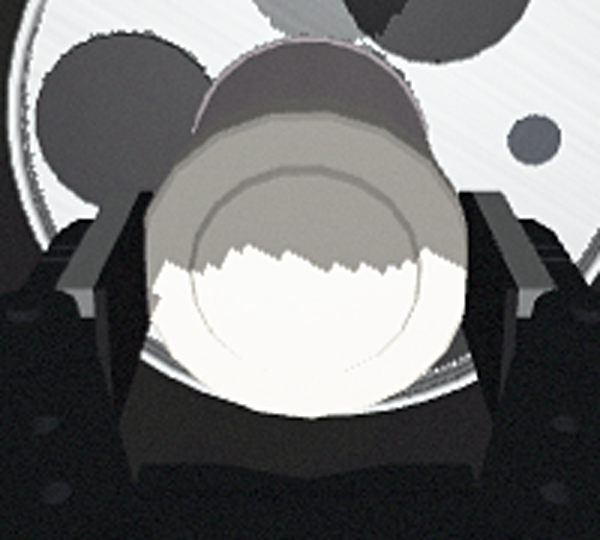

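Request:
move_arm(
  series=[
    [[0,0,0,0,0,0,1],[0,0,0,0,0,0,1],[0,0,0,0,0,0,1],[0,0,-1,0,0,0,1],[0,0,-1,0,0,0,1]],
  ],
)

```text
clock: 12.7
eef_pos: [0.5292, 0.2896, 0.0163]
tool_rot: [0.829, 0.559, 0.001, -0.0]
ft_force: [0.1, 0.2, -0.4]
grip_width: 0.0721
```

Request:
move_arm(
  series=[
    [[-0.05,0,-1,0,0,0,1],[0,0,-1,0,0,0,1],[0,0,-0.6,0,0,0,1],[0,0,0,0,0,0,1],[0,0,0,0,0,0,1]],
  ],
)

```text
clock: 13.2
eef_pos: [0.5258, 0.288, -0.0163]
tool_rot: [0.829, 0.56, -0.002, -0.0]
ft_force: [0.5, 0.5, 0.4]
grip_width: 0.0855
```

```bash
python3 -c "
from h import *
st()"
```

```text
t 13.2 p [525.8 288.  -16.3] jaw -21.95 tilt z [-0.0042 -0.002  -1.    ] j [ 29.  35.  -2.  54.   0. 141.] w 0.0855 F [0.5 0.5 0.4]
```

Request:
move_arm(
  series=[
    [[0.2,0.12,-0.2,0.1,-0.2,0,1],[0,0,-0.1,0,0,0,1],[0,0,0,0,0,0,1],[0,0,0,0,0,0,1],[0,0,0,0,0,0,1]],
  ],
)

```text
clock: 13.7
eef_pos: [0.5294, 0.2901, -0.0179]
tool_rot: [0.829, 0.56, 0.002, 0.0]
ft_force: [0.8, 0.2, 0.7]
grip_width: 0.0852
```

Request:
move_arm(
  series=[
    [[0,0,0,0,0,0,0],[0,0,0,0,0,0,0],[0,0,0,0,0,0,0],[0,0,0,0,0,0,0],[0,0,0,0,0,0,0]],
  ],
)

```text
clock: 14.2
eef_pos: [0.5299, 0.2905, -0.0169]
tool_rot: [0.829, 0.56, 0.002, 0.0]
ft_force: [0.2, 0.1, -0.4]
grip_width: 0.0527
```

```bash
python3 -c "
from h import *
st()"
```

```text
t 14.2 p [529.9 290.5 -16.9] jaw -21.95 tilt z [ 0.0041  0.0025 -1.    ] j [ 29.  35.  -1.  53.   0. 141.] w 0.0527 F [ 0.2  0.1 -0.4]
```

Request:
move_arm(
  series=[
    [[0,0,1,0,0.2,0,0],[0,0,2,0,0,0,0],[0,0,2.5,0,0,0,0],[0,0,2,0,0,4,0],[0,-2,0,0,0,5,0]],
  ],
)

```text
clock: 14.7
eef_pos: [0.528, 0.2709, 0.0606]
tool_rot: [0.78, 0.626, -0.001, -0.001]
ft_force: [-0.1, -0.7, -0.6]
grip_width: 0.0529
```

Request:
move_arm(
  series=[
    [[0.6,-4,0,0,0,5,0],[0.6,-4,0,0,0,5,0],[0.6,-4,0,0,0,0,0],[0.6,-4,0,0,0,0,0],[0.2,-1.5,0,0,0,0,0]],
  ],
)

```text
clock: 15.2
eef_pos: [0.5549, 0.0918, 0.0651]
tool_rot: [0.717, 0.697, 0.0, 0.0]
ft_force: [-0.4, 1.1, -1.3]
grip_width: 0.0528
```

Request:
move_arm(
  series=[
    [[0,0,0,0,0,0,0],[0,0,0,0,0,0,0],[0,0,0,0,0,0,0],[0,0,0,0,0,0,0],[0,0,0,0,0,0,0]],
  ],
)

```text
clock: 15.7
eef_pos: [0.5549, 0.0926, 0.0663]
tool_rot: [0.718, 0.696, 0.001, 0.0]
ft_force: [1.7, 0.3, -0.4]
grip_width: 0.0529
```

```bash
cat >> h.py <<'E'
def held(fn,tgt,zrel=.0579,extra=[]):
    o=st(); T=cam2w('wrist'); p,d=save('wrist',fn); e=o['eef_pos']
    P=pmap('wrist',d,T); zt=e[2]+zrel
    m=(np.hypot(P[...,0]-e[0],P[...,1]-e[1])<.045)&(abs(P[...,2]-zt)<.004); print('lid z',np.median(P[m][:,2]) if m.any() else None,zt)
    rectpic('wrist',cv2.imread('pics/'+fn+'.png'),T,[((e[0],e[1]),zt,.0275),(tgt,.008,.032)]+extra,'r_'+fn)
    print('to go cm',(np.array(tgt)-e[:2])*100)
E
python3 - <<'E'
from h import *
held('w7',(.5545,.0745),extra=[((.4926,-.0207),.008,.032)])
E
```

```text
t 15.7 p [554.9  92.6  66.3] jaw -1.71 tilt z [ 0.0012  0.0012 -1.    ] j [  9.  26.  -3.  61.   0. 101.] w 0.0529 F [ 1.7  0.3 -0.4]
lid z 0.12336024977996075 0.12422039932028006
to go cm [-0.03933709 -1.80643459]
```

View pics/r_w7.png

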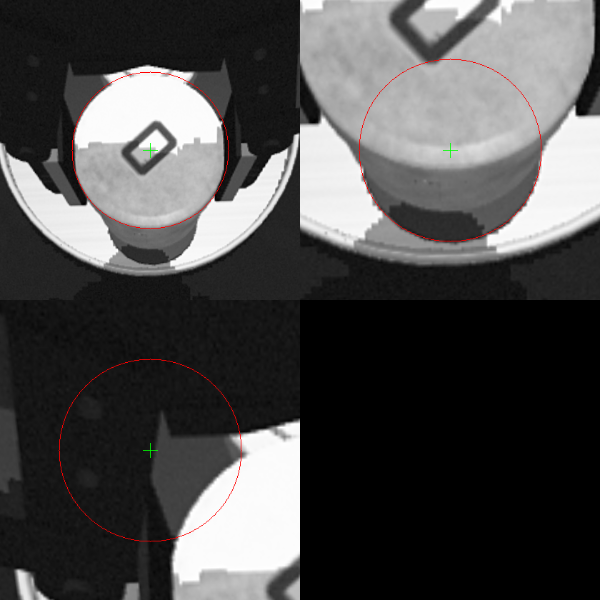

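View pics/w7.png

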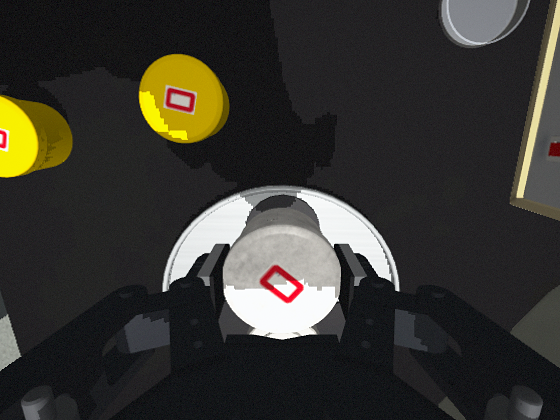

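Request:
move_arm(
  series=[
    [[-0.05,-1.7,0,0,0,-1,0],[0,0,-1,0,0,0,0],[0,0,-1.5,0,0,0,0],[0,0,-1.5,0,0,0,0],[0,0,-0.5,0,0,0,0]],
  ],
)

```text
clock: 16.25
eef_pos: [0.5546, 0.075, 0.0194]
tool_rot: [0.724, 0.69, 0.002, 0.0]
ft_force: [-0.2, -0.2, -0.5]
grip_width: 0.0529
```

```bash
python3 -c "
from h import *
st()"
```

```text
t 16.25 p [554.6  75.   19.4] jaw -2.72 tilt z [ 0.0031  0.0016 -1.    ] j [  8.  28.  -7.  55.   0. 100.] w 0.0529 F [-0.2 -0.2 -0.5]
```

Request:
move_arm(
  series=[
    [[-0.05,-0.05,-0.8,0,0.2,0,0],[0,0,-0.8,0,0,0,0],[0,0,-0.3,0,0,0,0],[0,0,0,0,0,0,0],[0,0,0,0,0,0,0]],
  ],
)

```text
clock: 16.75
eef_pos: [0.5535, 0.0741, -0.002]
tool_rot: [0.724, 0.69, -0.0, -0.001]
ft_force: [-0.1, -0.7, -1.1]
grip_width: 0.0531
```

```bash
python3 - <<'E'
from h import *
held('w8',(.5545,.0745))
E
```

```text
t 16.75 p [553.5  74.1  -2. ] jaw -2.76 tilt z [-0.0024  0.0016 -1.    ] j [  8.  30.  -8.  52.   0. 100.] w 0.0531 F [-0.1 -0.7 -1.1]
lid z 0.05500649647154385 0.0558649649751863
to go cm [0.09796413 0.04365687]
```

View pics/r_w8.png

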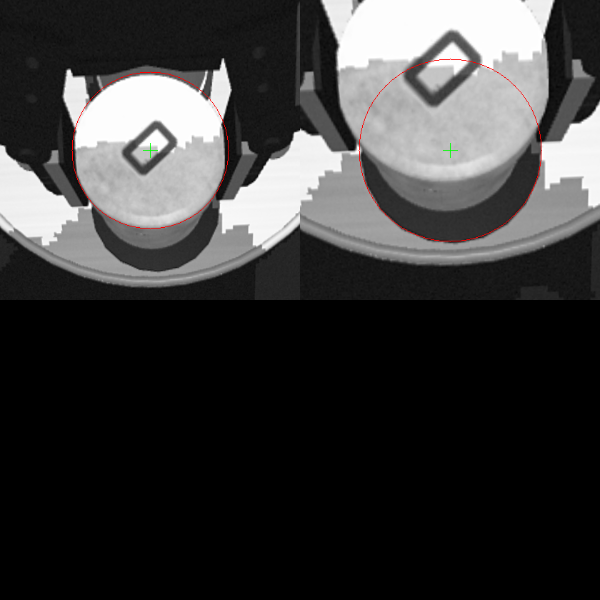

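Request:
move_arm(
  series=[
    [[0.08,0.04,-0.3,0,-0.1,0,0],[0,0,-0.2,0,0,0,0],[0,0,-0.05,0,0,0,0],[0,0,0,0,0,0,0],[0,0,0,0,0,0,0]],
  ],
)

```text
clock: 17.3
eef_pos: [0.5556, 0.0748, -0.0065]
tool_rot: [0.724, 0.69, 0.002, 0.0]
ft_force: [-0.7, 0.0, -0.7]
grip_width: 0.0529
```

```bash
python3 -c "
from h import *
st()"
```

```text
t 17.3 p [555.6  74.8  -6.5] jaw -2.74 tilt z [ 0.0024  0.002  -1.    ] j [  8.  30.  -8.  51.   0. 100.] w 0.0529 F [-0.7  0.  -0.7]
```

Request:
move_arm(
  series=[
    [[-0.08,-0.03,-0.2,0,0.1,0,0],[0,0,-0.05,0,0,0,0],[0,0,0,0,0,0,0.7],[0,0,0,0,0,0,0.85],[0,0,0,0,0,0,0.9]],
  ],
)

```text
clock: 17.8
eef_pos: [0.5554, 0.0745, -0.0086]
tool_rot: [0.724, 0.69, 0.001, -0.0]
ft_force: [-0.6, 1.5, -0.3]
grip_width: 0.0769
```

```bash
python3 -c "
from h import *
st()"
```

```text
t 17.8 p [555.4  74.5  -8.6] jaw -2.75 tilt z [ 0.0019  0.0021 -1.    ] j [  8.  30.  -8.  51.   0. 100.] w 0.0769 F [-0.6  1.5 -0.3]
```

Request:
move_arm(
  series=[
    [[0,0,1,0,0,0,1],[0,0,2.5,0,0,0,1],[0,0,3,0,0,0,1],[-0.8,2,2,0,0,-4,1],[-1.6,4,0,0,0,-4,1]],
  ],
)

```text
clock: 18.3
eef_pos: [0.5327, 0.132, 0.082]
tool_rot: [0.774, 0.633, 0.002, 0.0]
ft_force: [1.0, 1.8, -0.3]
grip_width: 0.0856
```

Request:
move_arm(
  series=[
    [[-1.7,4.2,0,0,0,-5,1],[-1.7,4.2,0,0,0,-4,1],[-1.7,4.2,0,0,0,0,1],[-1.7,4.2,0,0,0,0,1],[-1.7,4.2,0,0,0,0,1]],
  ],
)

```text
clock: 18.8
eef_pos: [0.448, 0.349, 0.09]
tool_rot: [0.826, 0.564, 0.009, 0.001]
ft_force: [0.1, -0.5, -0.3]
grip_width: 0.0854
```

Request:
move_arm(
  series=[
    [[-0.5,1.5,0,0,0,0,1],[0,0,0,0,0,0,1],[0,0,0,0,0,0,1],[0,0,0,0,0,0,1],[0,0,0,0,0,0,1]],
  ],
)

```text
clock: 19.3
eef_pos: [0.4422, 0.367, 0.0926]
tool_rot: [0.824, 0.566, 0.01, 0.002]
ft_force: [-0.2, -0.8, 0.7]
grip_width: 0.0857
```

```bash
python3 - <<'E'
from h import *
st(); T=cam2w('wrist'); p,d=save('wrist','w9'); img=cv2.imread('pics/w9.png')
P=pmap('wrist',d,T); print(near(P,(.4393,.3686),.041))
pt,_=save('top','t9')
rectpic('top',cv2.imread('pics/t9.png'),cam2w('top'),[((.549,.0086),.073,.0275),((.5522,.0742),.049,.0275),((.4903,-.0212),.008,.032),((.6044,-.0274),.008,.032)],'r9')
E
```

```text
t 19.3 p [442.2 367.   92.6] jaw -21.0 tilt z [ 0.0186  0.0088 -0.9998] j [ 40.  25.  -0.  64.  -0. 151.] w 0.0857 F [-0.2 -0.8  0.7]
(np.int64(3432), array([0.4396, 0.3699, 0.04  ]), array([0.4393, 0.3688]), 0.0277)
```

View pics/r9.png

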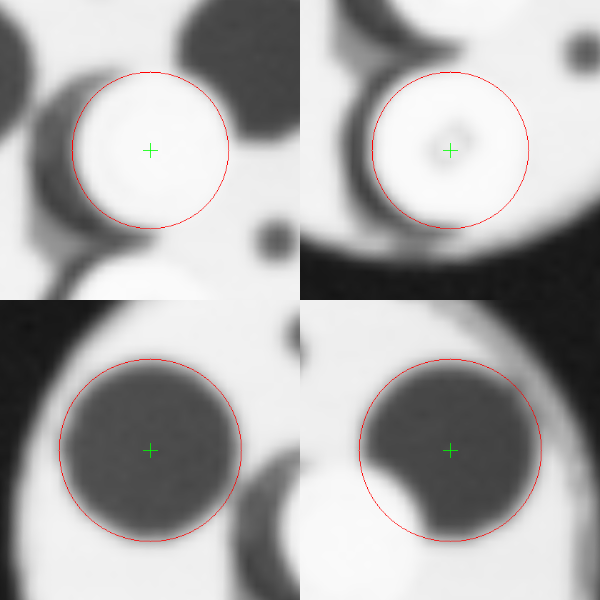

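View pics/w9.png

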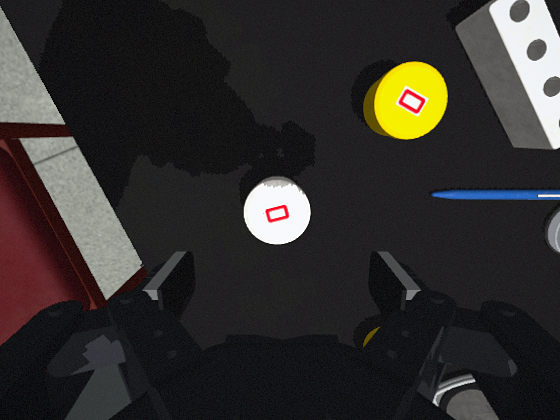

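Request:
move_arm(
  series=[
    [[-0.3,0.15,-1.5,-0.5,1,0,1],[0,0,-2,0,0,0,1],[-0.1,-0.1,-2,0,0.1,0,1],[0,0,-1.5,0,0,0,1],[0,0,-0.5,0,0,0,1]],
  ],
)

```text
clock: 19.9
eef_pos: [0.4393, 0.3647, 0.0124]
tool_rot: [0.826, 0.564, -0.002, -0.001]
ft_force: [-0.6, -0.5, 0.4]
grip_width: 0.0854
```

```bash
python3 -c "
from h import *
st()"
```

```text
t 19.9 p [439.3 364.7  12.4] jaw -21.33 tilt z [-0.0039 -0.0013 -1.    ] j [ 40.  30.  -5.  55.   0. 151.] w 0.0854 F [-0.6 -0.5  0.4]
```

Request:
move_arm(
  series=[
    [[0,0.35,-1,0.1,-0.2,0,1],[0,0,-1,0,0,0,1],[0,0,-0.5,0,0,0,1],[0,0,0,0,0,0,1],[0,0,0,0,0,0,1]],
  ],
)

```text
clock: 20.4
eef_pos: [0.439, 0.3678, -0.0161]
tool_rot: [0.826, 0.564, -0.001, -0.0]
ft_force: [-0.5, -0.5, 0.0]
grip_width: 0.0855
```

```bash
python3 -c "
from h import *
st()"
```

```text
t 20.4 p [439.  367.8 -16.1] jaw -21.38 tilt z [-0.0025 -0.0011 -1.    ] j [ 40.  32.  -6.  52.   0. 151.] w 0.0855 F [-0.5 -0.5  0. ]
```

Request:
move_arm(
  series=[
    [[0,0.08,-0.1,0.1,-0.1,0,1],[0,0,0,0,0,0,0],[0,0,0,0,0,0,0],[0,0,0,0,0,0,0],[0,0,0,0,0,0,0]],
  ],
)

```text
clock: 20.9
eef_pos: [0.4406, 0.3701, -0.0144]
tool_rot: [0.826, 0.564, 0.003, -0.001]
ft_force: [-1.0, 0.0, -0.4]
grip_width: 0.0532
```

Request:
move_arm(
  series=[
    [[0,0,0,0,0,0,0],[0,0,0.5,0,0,0,0],[0,0,1,0,0,0,0],[0,0,0,0,0,0,0],[0,0,0,0,0,0,0]],
  ],
)

```text
clock: 21.4
eef_pos: [0.4403, 0.3698, 0.0016]
tool_rot: [0.826, 0.564, 0.002, -0.001]
ft_force: [0.7, 0.6, -1.3]
grip_width: 0.0532
```

```bash
python3 -c "
from h import *
st()"
```

```text
t 21.4 p [440.3 369.8   1.6] jaw -21.38 tilt z [ 0.0026  0.0035 -1.    ] j [ 40.  31.  -5.  53.   0. 151.] w 0.0532 F [ 0.7  0.6 -1.3]
```

Request:
move_arm(
  series=[
    [[0,0,2,0,0,0,0],[0,0,2.5,0,0,0,0],[0,0,2,0,0,0,0],[0.3,-2,0.5,0,0,0,0],[0.6,-4,0,0,0,-4,0]],
  ],
)

```text
clock: 21.9
eef_pos: [0.4487, 0.3124, 0.0735]
tool_rot: [0.844, 0.537, 0.003, -0.001]
ft_force: [0.3, -1.7, -0.8]
grip_width: 0.0533
```

Request:
move_arm(
  series=[
    [[0.6,-4.3,0,0,0,-7,0],[0.6,-4.3,0,0,0,-7,0],[0.6,-4.3,0,0,0,-7,0],[0.6,-4.3,0,0,0,-7,0],[0.6,-4.3,0,0,0,-7,0]],
  ],
)

```text
clock: 22.4
eef_pos: [0.4795, 0.0918, 0.0749]
tool_rot: [0.969, 0.249, 0.005, 0.0]
ft_force: [1.6, -0.1, -0.8]
grip_width: 0.0529
```

```bash
python3 -c "
from h import *
st()"
```

```text
t 22.4 p [479.5  91.8  74.9] jaw -61.18 tilt z [ 0.0105  0.002  -0.9999] j [ 11.  17. -15.  57.   0. 162.] w 0.0529 F [ 1.6 -0.1 -0.8]
```

Request:
move_arm(
  series=[
    [[0.2,-4,0,-0.1,0.5,-2,0],[0.3,-4,0,0,0,0,0],[0.2,-2,0,0,0,0,0],[0,0,0,0,0,0,0],[0,0,0,0,0,0,0]],
  ],
)

```text
clock: 22.9
eef_pos: [0.4866, -0.0179, 0.0755]
tool_rot: [0.974, 0.225, 0.002, 0.001]
ft_force: [0.9, 0.5, -0.7]
grip_width: 0.0527
```

```bash
python3 - <<'E'
from h import *
held('w10',(.4926,-.0207),zrel=.0554,extra=[((.5545,.0745),.049,.0275),((.5513,.0091),.073,.0275)])
E
```

```text
t 22.9 p [486.6 -17.9  75.5] jaw -63.95 tilt z [ 0.0036 -0.001  -1.    ] j [ -2.  17. -14.  58.  -0. 152.] w 0.0527 F [ 0.9  0.5 -0.7]
lid z 0.130598672066563 0.13092000137305465
to go cm [ 0.60262786 -0.28488009]
```

View pics/r_w10.png

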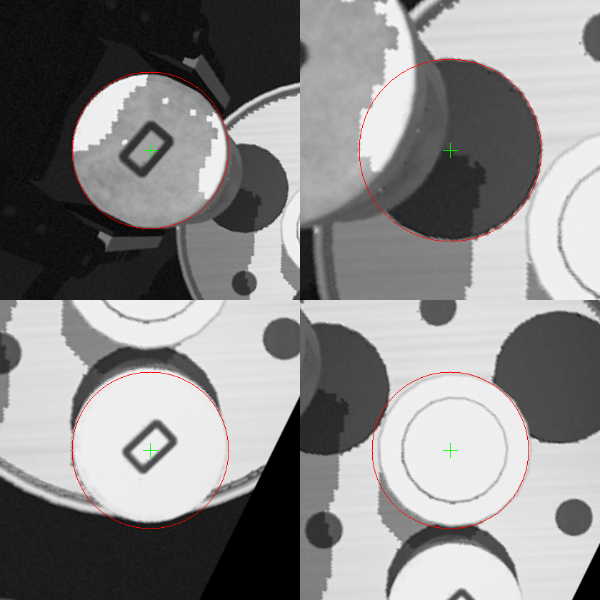

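Request:
move_arm(
  series=[
    [[0.6,-0.28,0,0.1,0.2,0.8,0],[0,0,-1.5,0,0,0,0],[0,0,-2,0,0,0,0],[0,0,-1.5,0,0,0,0],[0,0,-0.5,0,0,0,0]],
  ],
)

```text
clock: 23.45
eef_pos: [0.4968, -0.0152, 0.0206]
tool_rot: [0.971, 0.239, 0.003, -0.0]
ft_force: [-0.1, 0.5, -0.5]
grip_width: 0.0531
```

```bash
python3 -c "
from h import *
st()"
```

```text
t 23.45 p [496.8 -15.2  20.6] jaw -62.36 tilt z [ 0.0055  0.0016 -1.    ] j [ -2.  22. -17.  51.   0. 151.] w 0.0531 F [-0.1  0.5 -0.5]
```

Request:
move_arm(
  series=[
    [[-0.42,-0.5,0,0,0.25,-0.5,0],[0,0,0,0,0,0,0],[0,0,-0.8,0,0,0,0],[0,0,-0.3,0,0,0,0],[0,0,0,0,0,0,0]],
  ],
)

```text
clock: 23.95
eef_pos: [0.494, -0.019, 0.0101]
tool_rot: [0.972, 0.236, 0.002, -0.0]
ft_force: [0.6, 0.1, -1.5]
grip_width: 0.0526
```

```bash
python3 -c "
from h import *
st()"
```

```text
t 23.95 p [494.  -19.   10.1] jaw -62.67 tilt z [ 0.0029  0.0016 -1.    ] j [ -2.  23. -18.  49.   0. 150.] w 0.0526 F [ 0.6  0.1 -1.5]
```

Request:
move_arm(
  series=[
    [[-0.14,-0.15,-0.4,0,0.1,0,0],[0,0,-0.5,0,0,0,0],[0,0,-0.2,0,0,0,0],[0,0,0,0,0,0,0],[0,0,0,0,0,0,0]],
  ],
)

```text
clock: 24.45
eef_pos: [0.4927, -0.0208, -0.0015]
tool_rot: [0.972, 0.236, 0.001, -0.001]
ft_force: [0.6, -0.2, -1.7]
grip_width: 0.0529
```

```bash
python3 - <<'E'
from h import *
held('w11',(.4926,-.0207),zrel=.0554)
E
```

```text
t 24.45 p [492.7 -20.8  -1.5] jaw -62.69 tilt z [ 0.0017  0.0016 -1.    ] j [ -2.  24. -19.  48.   0. 150.] w 0.0529 F [ 0.6 -0.2 -1.7]
lid z 0.053535938990300284 0.053867616408762
to go cm [-0.01479876  0.01307618]
```

View pics/r_w11.png

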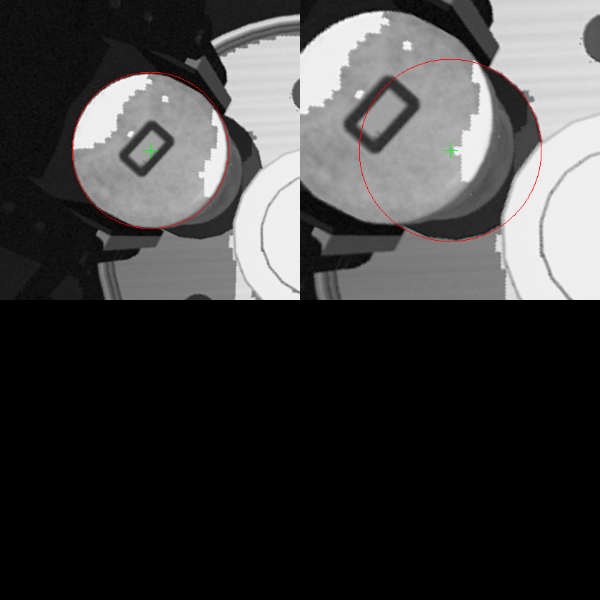

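Request:
move_arm(
  series=[
    [[0,0,-0.25,0,0,0,0],[0,0,-0.2,0,0,0,0],[0,0,-0.05,0,0,0,0],[0,0,0,0,0,0,0],[0,0,0,0,0,0,0]],
  ],
)

```text
clock: 25.0
eef_pos: [0.4931, -0.0208, -0.0067]
tool_rot: [0.972, 0.236, 0.001, -0.0]
ft_force: [0.6, 0.6, -1.0]
grip_width: 0.0529
```

```bash
python3 -c "
from h import *
st()"
```

```text
t 25.0 p [493.1 -20.8  -6.7] jaw -62.69 tilt z [ 0.0023  0.0016 -1.    ] j [ -2.  24. -19.  47.   0. 150.] w 0.0529 F [ 0.6  0.6 -1. ]
```

Request:
move_arm(
  series=[
    [[0,0,0,0,0,0,0.7],[0,0,0,0,0,0,0.85],[0,0,0,0,0,0,0.9],[0,0,0.5,0,0,0,0.9],[0,0,1.5,0,0,0,1]],
  ],
)

```text
clock: 25.5
eef_pos: [0.4919, -0.0207, 0.0129]
tool_rot: [0.972, 0.236, 0.0, -0.001]
ft_force: [-0.8, 0.7, -0.2]
grip_width: 0.0853
```

Request:
move_arm(
  series=[
    [[0,0,2.5,0,0,0,1],[0,0,3,0,0,0,1],[0,0,2,0,0,0,1],[0,-2,0.5,0,0,-5,1],[0.5,-4,0,0,0,-6,1]],
  ],
)

```text
clock: 26.0
eef_pos: [0.4978, -0.0784, 0.1002]
tool_rot: [0.99, 0.143, 0.002, -0.001]
ft_force: [0.5, -0.7, -0.0]
grip_width: 0.0854
```

```bash
python3 -c "
from h import *
st()"
```

```text
t 26.0 p [497.8 -78.4 100.2] jaw -73.6 tilt z [ 0.0045  0.0027 -1.    ] j [ -9.  18. -10.  62.   0. 155.] w 0.0854 F [ 0.5 -0.7 -0. ]
```

Request:
move_arm(
  series=[
    [[1,-3.3,0,0,0,8,1],[1,-3.3,0,0,0,8,1],[1,-3.3,0,0,0,8,1],[1,-3.3,0,0,0,8,1],[0.5,-2,0,0,0,8,1]],
  ],
)

```text
clock: 26.5
eef_pos: [0.5451, -0.2379, 0.1046]
tool_rot: [0.875, 0.483, 0.005, -0.0]
ft_force: [-0.4, 0.8, 0.5]
grip_width: 0.0856
```

Request:
move_arm(
  series=[
    [[0,0,0,0,0,8.4,1],[0,0,0,0,0,8.4,1],[0,0,0,0,0,8.4,1],[0,0,0,0,0,8.4,1],[0,0,0,0,0,8.4,1]],
  ],
)

```text
clock: 27.0
eef_pos: [0.5455, -0.2434, 0.106]
tool_rot: [0.637, 0.771, 0.005, -0.001]
ft_force: [0.2, 0.6, 0.0]
grip_width: 0.0852
```

```bash
python3 -c "
from h import *
st()"
```

```text
t 27.0 p [ 545.5 -243.4  106. ] jaw 10.84 tilt z [ 0.0049  0.0086 -1.    ] j [-24.  28.   6.  69.   1.  55.] w 0.0852 F [0.2 0.6 0. ]
```

Request:
move_arm(
  series=[
    [[0,0,0,0,0,8.4,1],[0,0,0,0,0,8.4,1],[0,0,0,0,0,8.4,1],[0,0,0,0,0,8.4,1],[0,0,0,0,0,8.4,1]],
  ],
)

```text
clock: 27.5
eef_pos: [0.5454, -0.2436, 0.1079]
tool_rot: [0.31, 0.951, 0.004, -0.002]
ft_force: [0.9, -0.2, -0.0]
grip_width: 0.0856
```

Request:
move_arm(
  series=[
    [[0,0,0,-0.5,0.3,3,1],[0,0,0,0,0,0,1],[0,0,0,0,0,0,1],[0,0,0,0,0,0,1],[0,0,0,0,0,0,1]],
  ],
)

```text
clock: 28.0
eef_pos: [0.5453, -0.2437, 0.1093]
tool_rot: [0.285, 0.959, -0.001, -0.003]
ft_force: [0.7, 0.0, 0.1]
grip_width: 0.0858
```

```bash
python3 - <<'E'
from h import *
st(); T=cam2w('wrist'); p,d=save('wrist','w12'); img=cv2.imread('pics/w12.png')
P=pmap('wrist',d,T); print(near(P,(.5466,-.2448),.041))
pt,_=save('top','t12')
rectpic('top',cv2.imread('pics/t12.png'),cam2w('top'),[((.549,.0086),.073,.0275),((.5522,.0742),.049,.0275),((.4903,-.0212),.049,.0275),((.6044,-.0274),.008,.032)],'r12')
E
```

```text
t 28.0 p [ 545.3 -243.7  109.3] jaw 56.88 tilt z [-6.1e-03  2.0e-04 -1.0e+00] j [-24.  28.   7.  70.  -0.   9.] w 0.0858 F [0.7 0.  0.1]
(np.int64(2988), array([ 0.5456, -0.2458,  0.04  ]), array([ 0.5466, -0.2465]), 0.0277)
```

View pics/r12.png

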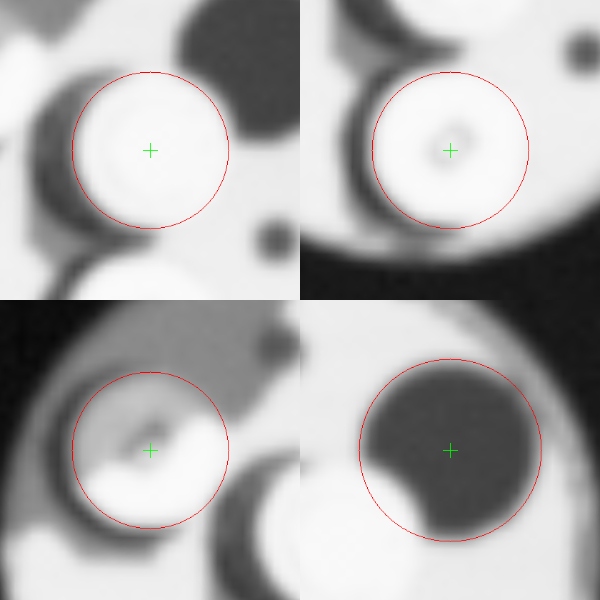

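View pics/w12.png

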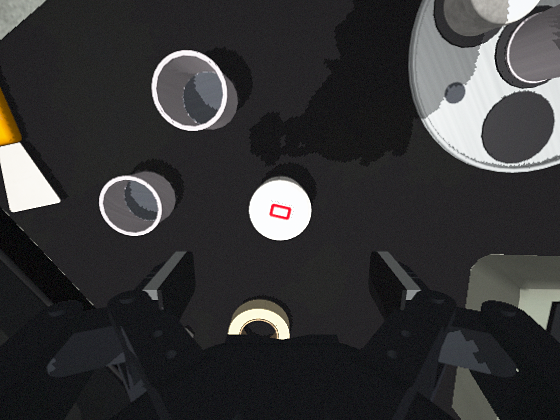

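Request:
move_arm(
  series=[
    [[0.1,-0.25,-1.5,0,-0.3,0,1],[0,0,-2,0,0,0,1],[-0.1,0.05,-2,0,0.1,0,1],[0,0,-2,0,0,0,1],[0,0,-1,0,0,0,1]],
  ],
)

```text
clock: 28.6
eef_pos: [0.5475, -0.2471, 0.0246]
tool_rot: [0.286, 0.958, -0.001, 0.002]
ft_force: [0.2, 0.0, -0.2]
grip_width: 0.0852
```

```bash
python3 -c "
from h import *
st()"
```

```text
t 28.6 p [ 547.5 -247.1   24.6] jaw 56.8 tilt z [ 0.0041 -0.0026 -1.    ] j [-24.  32.   0.  58.  -0.   9.] w 0.0852 F [ 0.2  0.  -0.2]
```

Request:
move_arm(
  series=[
    [[-0.1,0.05,-1.2,0.1,0.2,0,1],[0,0,-1.2,0,0,0,1],[0,0,-1,0,0,0,1],[0,0,-0.3,0,0,0,1],[0,0,0,0,0,0,1]],
  ],
)

```text
clock: 29.1
eef_pos: [0.5463, -0.2465, -0.0156]
tool_rot: [0.286, 0.958, -0.0, -0.0]
ft_force: [-0.2, -0.7, 0.2]
grip_width: 0.0852
```

```bash
python3 -c "
from h import *
st()"
```

```text
t 29.1 p [ 546.3 -246.5  -15.6] jaw 56.78 tilt z [-5.e-04 -3.e-04 -1.e+00] j [-24.  35.  -2.  54.  -0.   9.] w 0.0852 F [-0.2 -0.7  0.2]
```

Request:
move_arm(
  series=[
    [[0,0,0,0,0,0,0],[0,0,0,0,0,0,0],[0,0,0,0,0,0,0],[0,0,0,0,0,0,0],[0,0,0,0,0,0,0]],
  ],
)

```text
clock: 29.6
eef_pos: [0.5482, -0.2473, -0.013]
tool_rot: [0.286, 0.958, -0.001, 0.002]
ft_force: [0.7, 0.7, -1.8]
grip_width: 0.0533
```

```bash
python3 -c "
from h import *
st()"
```

```text
t 29.6 p [ 548.2 -247.3  -13. ] jaw 56.78 tilt z [ 0.0037 -0.0022 -1.    ] j [-24.  34.  -2.  54.  -0.   9.] w 0.0533 F [ 0.7  0.7 -1.8]
```

Request:
move_arm(
  series=[
    [[0,0,1,0,0,0,0],[0,0,2,0,0,0,0],[0,0,2.5,0,0,0,0],[0,0,2.5,0,0,0,0],[0,1,1,0,0,0,0]],
  ],
)

```text
clock: 30.1
eef_pos: [0.5453, -0.2367, 0.0792]
tool_rot: [0.287, 0.958, -0.0, -0.001]
ft_force: [-0.4, -0.4, -1.6]
grip_width: 0.0527
```

```bash
python3 -c "
from h import *
st()"
```

```text
t 30.1 p [ 545.3 -236.7   79.2] jaw 56.68 tilt z [-0.0018  0.     -1.    ] j [-23.  29.   4.  65.  -0.  10.] w 0.0527 F [-0.4 -0.4 -1.6]
```

Request:
move_arm(
  series=[
    [[1.2,4,0,0,0,0,0],[1.2,4,0,0,0,0,0],[1.2,4,0,0,0,0,0],[1.2,3.5,0,0,0,0,0],[0.8,2,0,0,0,0,0]],
  ],
)

```text
clock: 30.6
eef_pos: [0.602, -0.0559, 0.0826]
tool_rot: [0.29, 0.957, 0.0, 0.002]
ft_force: [0.5, -0.7, -1.1]
grip_width: 0.0527
```

Request:
move_arm(
  series=[
    [[0,0,0,0,0,0,0],[0,0,0,0,0,0,0],[0,0,0,0,0,0,0],[0,0,0,0,0,0,0],[0,0,0,0,0,0,0]],
  ],
)

```text
clock: 31.1
eef_pos: [0.6004, -0.0527, 0.0816]
tool_rot: [0.288, 0.958, 0.0, 0.0]
ft_force: [0.4, -0.2, -0.2]
grip_width: 0.0526
```

```bash
python3 - <<'E'
from h import *
held('w13',(.6067,-.0269),zrel=.0545,extra=[((.4926,-.0207),.049,.0275),((.5513,.0091),.073,.0275)])
E
```

```text
t 31.1 p [600.4 -52.7  81.6] jaw 56.55 tilt z [ 2.e-04  1.e-04 -1.e+00] j [-5. 29.  5. 66.  0. 28.] w 0.0526 F [ 0.4 -0.2 -0.2]
lid z 0.13567048415931826 0.13608019035241056
to go cm [0.62696927 2.57708226]
```

View pics/r_w13.png

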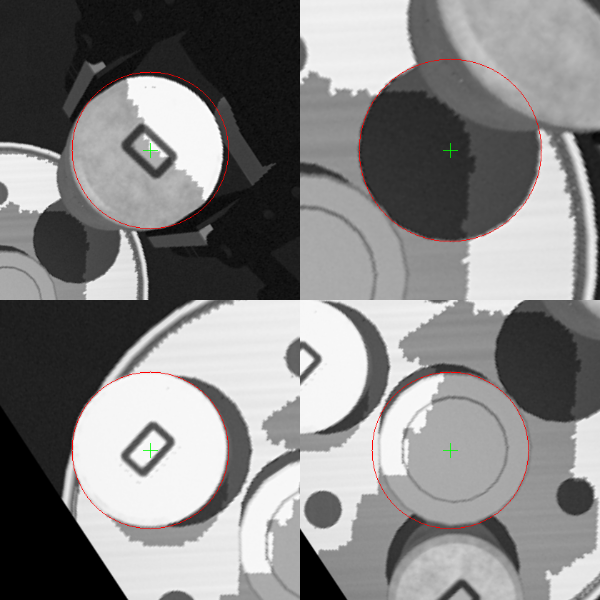

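Request:
move_arm(
  series=[
    [[0.65,2.5,0,0,0,0.3,0],[0,0,0,0,0,0,0],[0,0,-1.5,0,0,0,0],[0,0,-1,0,0,0,0],[0,0,0,0,0,0,0]],
  ],
)

```text
clock: 31.65
eef_pos: [0.607, -0.0317, 0.0565]
tool_rot: [0.288, 0.958, -0.0, 0.001]
ft_force: [0.4, -0.4, -1.2]
grip_width: 0.0528
```

```bash
python3 -c "
from h import *
st()"
```

```text
t 31.65 p [607.  -31.7  56.5] jaw 56.47 tilt z [ 0.0015 -0.0012 -1.    ] j [-3. 31.  4. 63. -0. 31.] w 0.0528 F [ 0.4 -0.4 -1.2]
```

Request:
move_arm(
  series=[
    [[0,0.45,-0.5,0,0,0.5,0],[0,0,-1.5,0,0,0,0],[0,0,-1.5,0,0,0,0],[0,0,-0.5,0,0,0,0],[0,0,0,0,0,0,0]],
  ],
)

```text
clock: 32.15
eef_pos: [0.6079, -0.028, 0.0165]
tool_rot: [0.285, 0.959, -0.0, 0.002]
ft_force: [0.0, 0.2, -2.1]
grip_width: 0.0527
```

```bash
python3 -c "
from h import *
st()"
```

```text
t 32.15 p [607.9 -28.   16.5] jaw 56.93 tilt z [ 0.0039 -0.0013 -1.    ] j [-3. 33.  1. 58. -0. 30.] w 0.0527 F [ 0.   0.2 -2.1]
```

Request:
move_arm(
  series=[
    [[-0.05,0.1,-0.5,0,0.2,0,0],[0,0,-0.5,0,0,0,0],[0,0,-0.3,0,0,0,0],[0,0,0,0,0,0,0],[0,0,0,0,0,0,0]],
  ],
)

```text
clock: 32.65
eef_pos: [0.609, -0.027, 0.0047]
tool_rot: [0.284, 0.959, -0.0, 0.002]
ft_force: [0.1, -0.2, -1.1]
grip_width: 0.0527
```

```bash
python3 - <<'E'
from h import *
held('w14',(.6067,-.0269),zrel=.0545)
E
```

```text
t 32.65 p [609.  -27.    4.7] jaw 56.94 tilt z [ 0.0037 -0.0014 -1.    ] j [-2. 34.  1. 57. -0. 31.] w 0.0527 F [ 0.1 -0.2 -1.1]
lid z 0.058739010923085797 0.05915151923545669
to go cm [-0.22815884  0.00668873]
```

View pics/r_w14.png

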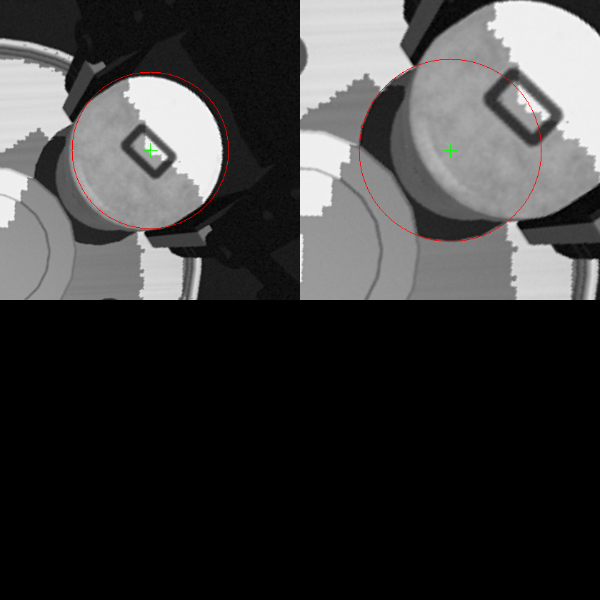

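Request:
move_arm(
  series=[
    [[-0.08,-0.08,-0.4,0,0.1,0,0],[0,0,-0.3,0,0,0,0],[0,0,-0.1,0,0,0,0],[0,0,0,0,0,0,0],[0,0,0,0,0,0,0]],
  ],
)

```text
clock: 33.2
eef_pos: [0.6083, -0.028, -0.0037]
tool_rot: [0.285, 0.959, -0.0, 0.001]
ft_force: [-0.2, -0.3, -1.6]
grip_width: 0.0532
```

```bash
python3 -c "
from h import *
st()"
```

```text
t 33.2 p [608.3 -28.   -3.7] jaw 56.93 tilt z [ 0.0024 -0.0014 -1.    ] j [-3. 35.  0. 56. -0. 30.] w 0.0532 F [-0.2 -0.3 -1.6]
```

Request:
move_arm(
  series=[
    [[0,0,-0.12,0,0,0,0],[0,0,-0.05,0,0,0,0],[0,0,0,0,0,0,0],[0,0,0,0,0,0,0],[0,0,0,0,0,0,0]],
  ],
)

```text
clock: 33.7
eef_pos: [0.6085, -0.0279, -0.0053]
tool_rot: [0.285, 0.959, -0.0, 0.002]
ft_force: [0.8, 0.1, -1.4]
grip_width: 0.0527
```

```bash
python3 -c "
from h import *
st()"
```

```text
t 33.7 p [608.5 -27.9  -5.3] jaw 56.94 tilt z [ 0.0028 -0.0015 -1.    ] j [-3. 35.  0. 55. -0. 30.] w 0.0527 F [ 0.8  0.1 -1.4]
```

Request:
move_arm(
  series=[
    [[0,0,-0.1,0,0,0,0],[0,0,0,0,0,0,0],[0,0,0,0,0,0,0.7],[0,0,0,0,0,0,0.85],[0,0,0,0,0,0,0.9]],
  ],
)

```text
clock: 34.2
eef_pos: [0.6094, -0.028, -0.0056]
tool_rot: [0.285, 0.959, -0.0, 0.002]
ft_force: [0.1, 0.6, 0.5]
grip_width: 0.077
```

Request:
move_arm(
  series=[
    [[0,0,0.5,0,0,0,0.9],[0,0,1.5,0,0,0,1],[0,0,2.5,0,0,0,1],[0,0,3,0,0,0,1],[0,0,3,0,0,0,1]],
  ],
)

```text
clock: 34.7
eef_pos: [0.6043, -0.0277, 0.0981]
tool_rot: [0.285, 0.959, -0.002, -0.003]
ft_force: [0.5, 0.1, 0.6]
grip_width: 0.0853
```

Request:
move_arm(
  series=[
    [[0,-4,1,0,0,0,1],[-1,-4.5,1,0,0,0,1],[-1,-4.5,0,0,0,0,1],[-1,-4.5,0,0,0,0,1],[-1,-4.5,0,0,0,0,1]],
  ],
)

```text
clock: 35.2
eef_pos: [0.57, -0.2479, 0.1296]
tool_rot: [0.277, 0.961, 0.0, 0.006]
ft_force: [0.3, 0.6, -0.4]
grip_width: 0.0858
```

```bash
python3 - <<'E'
from h import *
st(); pt,d=save('top','t15'); save('scene','s15'); P=pmap('top',d)
rectpic('top',cv2.imread('pics/t15.png'),cam2w('top'),[((.549,.0086),.073,.0275),((.5522,.0742),.049,.0275),((.4903,-.0212),.049,.0275),((.6044,-.0274),.049,.0275)],'r15')
for c,z in [((.549,.0086),.073),((.5522,.0742),.049),((.4903,-.0212),.049),((.6044,-.0274),.049),((.429,-.249),.06),((.47,-.3536),.038)]:
    n,m,e,r=near(P,c,z); print(n,m,e,r,'off mm',((e-np.array(c))*1000).round(1))
a=cv2.imread('pics/s15.png')[130:330,150:450]; cv2.imwrite('pics/s15c.png',cv2.resize(a,None,fx=2.6,fy=2.6,interpolation=cv2.INTER_CUBIC))
E
```

```text
t 35.2 p [ 570.  -247.9  129.6] jaw 57.79 tilt z [ 0.0111 -0.003  -0.9999] j [-24.  29.  12.  73.   0.   9.] w 0.0858 F [ 0.3  0.6 -0.4]
296 [0.5498 0.0095 0.0723] [0.5509 0.0094] 0.0276 off mm [1.9 0.8]
292 [0.5513 0.0735 0.0484] [0.552  0.0734] 0.0277 off mm [-0.2 -0.8]
303 [ 0.4888 -0.0208  0.0485] [ 0.4894 -0.0212] 0.028 off mm [-0.9  0. ]
277 [ 0.6048 -0.0277  0.0485] [ 0.6054 -0.0272] 0.0274 off mm [1.  0.2]
32 [ 0.4344 -0.2315  0.0598] [ 0.4307 -0.2436] 0.0256 off mm [1.7 5.4]
0 [nan nan nan] [0. 0.] 0.0 off mm [-470.   353.6]h.py:33: RuntimeWarning: Mean of empty slice.
  e=cv2.minEnclosingCircle(q[:,:2].astype(np.float32)); return m.sum(),q.mean(0).round(4),np.round(e[0],4),round(e[1],4)
  ret = um.true_divide(
```

View pics/r15.png

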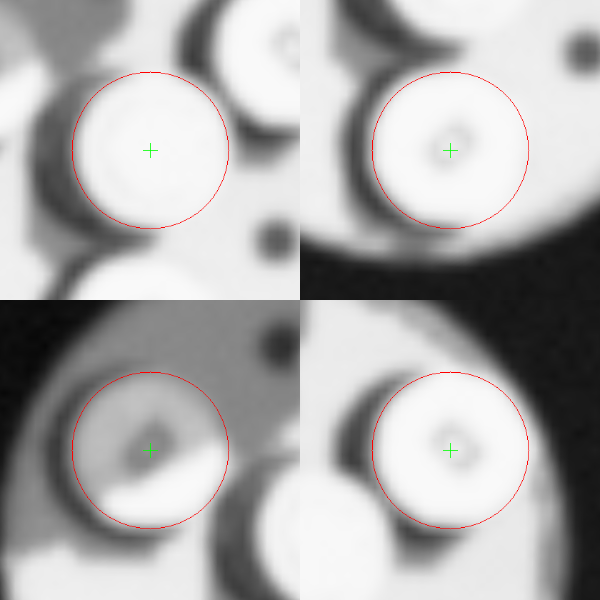

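View pics/s15c.png

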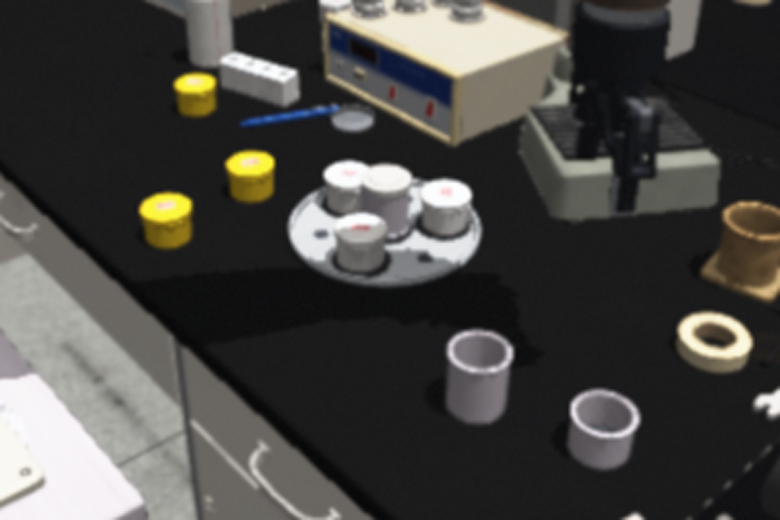

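The crops show all four lids centred on their pads, with the open and yellow cans still standing. I'll let the arm come to rest, then hand in.

Request:
move_arm(
  series=[
    [[0,0,0,0,0,0,1],[0,0,0,0,0,0,1],[0,0,0,0,0,0,1],[0,0,0,0,0,0,1],[0,0,0,0,0,0,1]],
  ],
)

```text
clock: 35.8
eef_pos: [0.5691, -0.2498, 0.1298]
tool_rot: [0.28, 0.96, -0.0, 0.006]
ft_force: [-0.4, -0.7, 0.8]
grip_width: 0.0854
```

```bash
python3 -c "
from h import *
st(); print(bot.job_done())"
```

```text
t 35.8 p [ 569.1 -249.8  129.8] jaw 57.43 tilt z [ 0.0106 -0.0041 -0.9999] j [-24.  29.  12.  73.   0.   9.] w 0.0854 F [-0.4 -0.7  0.8]
the job is handed in; nothing more can be done
None
```

All four closed cans are on the tray, upright, each on its own pad. The tall can went on the middle pad first, then one white short can on each of the three outer pads, gripped along the tray's tangent. I handed the job in at 35.8 s, with the gripper open and clear of everything.

- **Placing:** the last top picture puts all four lids within about 2 mm of their pad centres and at the right heights (72 mm and 48 mm). The largest offset was the tall can's, about 2 mm by depth; the same lid looked exactly centred in the picture itself.
- **Other cans:** the last scene picture shows both open cans and the three yellow cans standing. I could not re-measure the open cans from the top camera, because the arm hid them. The arm never went near the two cans beside the oven.
- **What went wrong:** the first try at a short can closed above its lid without moving it. The wrist depth picture showed the fingertips about 35 mm behind the stated tool point, so I gripped the short cans that much lower. This also means I held the tall can by its lid.
- **What disagreed:** the wrist and top cameras differed by about 2.5 mm in x. I used the wrist camera to place the cans and the top camera to check them.

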